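# Tip the toggles through the hopper flap that gives

## Task

Pick up the metal tray of three wooden toggles by its grip and gently push in, with the front of the tray, the hopper flap that gives: one of the two compartments is packed full, which only feeling its flap can tell, so do not force it. With the toggles still in the tray and the flap held open by it, tip all three inside, keeping the flap held open until they are all in. Then draw the tray out so that the flap shuts, stand the empty tray upright on the bench and let go, leaving the mallet, wood block and tin where they are.

Things in the scene. Friction and masses are not known exactly. Their poses are not given: they have to be found in the camera images.
- hopper: Green metal hopper fixed to the bench, 170 deep (x), 242 wide (y), 226 mm high. Origin: centre of underside; x points away from its front, z up; the front (-x) faces the robot. Two compartments, left (+y) and right (-y), 112 mm wide inside, 6 mm walls, centred at y = +59 and -59. One, at random and unseen, is packed with wood to just behind its flap; the other has only a 6 mm board on its floor.
- left_sill (a point): Middle of the outer top edge of the front wall under the left flap (hopper frame x = -85, y = +59, z = 100 mm). From this sill the mouth slopes up and back at 50 degrees from level to the flap's hinge at x = +15, z = 220 mm; behind the hinge the hopper is roofed.
- right_sill (a point): The same under the right flap (y = -59 mm).
- flap_left (a joint): Angle of the left flap, a steel plate 106 wide, 150 mm long, 4 mm thick, hinged at its top edge, rad: 0 = shut, flush with the slope; grows as its lower edge swings in; 0.7 = plumb; at most 1.1. A spring shuts it (0.2 Nm + 0.3 Nm per rad): 1.5 to 7 N at a tray pushing it. In front of the packed compartment a flap gives under 0.1 rad and then stops dead.
- flap_right (a joint): The same for the right (-y) flap.
- tray: Aluminium tray, loose, about 0.3 kg, 150 long (x), 90 wide (y), walls 58 mm high. Origin: centre of underside; x points to its open front, z up. The floor rises 10 degrees from the back (z = 6 at x = -68) to its end at x = +42, z = 25 mm, so toggles stay in until it is tipped over 10 degrees; they roll out well at 35 to 45.
- tray_handle (a point): Point to hold on the tray's grip (tray frame x = -66, y = 0, z = 90 mm): a wooden block above the back wall, 18 mm thick (x), 36 mm wide (y), from z = 58 to 120 mm.
- tray_nose (a point): Midway between the lower front corners of the tray's side walls (tray frame x = +75, y = 0, z = 0). These walls (cheeks, 4 mm thick, full height) stick out 33 mm past the floor's end; they bear on a flap and hold it open while toggles drop between them.
- toggle1: Plain wooden toggle, a round bar 64 mm long (along its y) and 22 mm in diameter with a dark groove, about 22 g; origin at its centre. It starts lying across the tray against the back wall.
- toggle2: A like toggle, lying across the tray in front of the first.
- toggle3: A like toggle, lying across the tray in front of the second.
- mallet: Bystander: mallet lying flat, white plastic head 85 mm long and 48 mm across, dark wooden handle, 210 mm long in all; origin on the bench below its middle.
- wood_block: Bystander: bare wooden block 150 x 70 x 45 mm; origin at the centre of its underside.
- tin: Bystander: closed steel tin 64 mm in diameter, 70 mm high; origin at the centre of its underside.
Not all that is in view belongs to the job. What is shaped like the toggle2 but orange or red is not meant. What is shaped like the toggle3 but red is not meant.

How it is judged:
On the way, in this order (a step that is already met when the one before it is completed fails the run):
1. the tray is lifted at least 40 mm off the bench with all three toggles in it (height (world z) of tray above 0.04 m and x of toggle1 in the frame of tray between -0.072 and 0.05 m and y of toggle1 in the frame of tray between -0.045 and 0.045 m and z of toggle1 in the frame of tray between 0.005 and 0.058 m and x of toggle2 in the frame of tray between -0.072 and 0.05 m and y of toggle2 in the frame of tray between -0.045 and 0.045 m and z of toggle2 in the frame of tray between 0.005 and 0.058 m and x of toggle3 in the frame of tray between -0.072 and 0.05 m and y of toggle3 in the frame of tray between -0.045 and 0.045 m and z of toggle3 in the frame of tray between 0.005 and 0.058 m), for 0.2 s.
2. the tray holds a flap open by more than 0.15 rad, with all three toggles still in the tray (value of joint any of flap_left, flap_right above 0.15 rad and contact force between tray and hopper above 0.3 N and x of toggle1 in the frame of tray between -0.072 and 0.05 m and y of toggle1 in the frame of tray between -0.045 and 0.045 m and z of toggle1 in the frame of tray between 0.005 and 0.058 m and x of toggle2 in the frame of tray between -0.072 and 0.05 m and y of toggle2 in the frame of tray between -0.045 and 0.045 m and z of toggle2 in the frame of tray between 0.005 and 0.058 m and x of toggle3 in the frame of tray between -0.072 and 0.05 m and y of toggle3 in the frame of tray between -0.045 and 0.045 m and z of toggle3 in the frame of tray between 0.005 and 0.058 m), for 0.1 s.
3. all three toggles are down inside the hopper while the tray still holds the flap open by more than 0.15 rad (value of joint any of flap_left, flap_right above 0.15 rad and contact force between tray and hopper above 0.3 N and x of toggle1 in the frame of hopper between -0.082 and 0.082 m and y of toggle1 in the frame of hopper between -0.118 and 0.118 m and z of toggle1 in the frame of hopper between 0.005 and 0.095 m and x of toggle2 in the frame of hopper between -0.082 and 0.082 m and y of toggle2 in the frame of hopper between -0.118 and 0.118 m and z of toggle2 in the frame of hopper between 0.005 and 0.095 m and x of toggle3 in the frame of hopper between -0.082 and 0.082 m and y of toggle3 in the frame of hopper between -0.118 and 0.118 m and z of toggle3 in the frame of hopper between 0.005 and 0.095 m), for 0.1 s.
At the end, for the whole second after the job is handed in: All three toggles lie at rest inside the hopper (below the height of its sill), both flaps are shut (under 0.08 rad), and the tray stands upright (within 0.1 rad) at rest on the bench, released (x of toggle1 in the frame of hopper between -0.082 and 0.082 m and y of toggle1 in the frame of hopper between -0.118 and 0.118 m and z of toggle1 in the frame of hopper between 0.005 and 0.095 m and x of toggle2 in the frame of hopper between -0.082 and 0.082 m and y of toggle2 in the frame of hopper between -0.118 and 0.118 m and z of toggle2 in the frame of hopper between 0.005 and 0.095 m and x of toggle3 in the frame of hopper between -0.082 and 0.082 m and y of toggle3 in the frame of hopper between -0.118 and 0.118 m and z of toggle3 in the frame of hopper between 0.005 and 0.095 m and value of joint each of flap_left, flap_right below 0.08 rad and height (world z) of tray between -0.006 and 0.008 m and angle between tray's own z axis and vertical below 0.1 rad and linear speed of tray below 0.03 m/s and contact force between the fingers and tray below 0.1 N and linear speed of each of toggle1, toggle2, toggle3 below 0.05 m/s); the robot touches nothing.
It fails at once if the tray presses on the hopper or a flap with more than 30 N (contact force between tray and hopper above 30 N).
It fails at once if a bystander (mallet, wood block, tin) is moved more than 20 mm (distance of any of mallet, wood_block, tin from where it was at the start of the episode above 0.02 m).
It also fails if it takes over 70 s, if anything falls off the work surface, if the arm or the gripper's body presses on something with over 40 N, if the wrist force passes 120 N, or if a joint passes its speed limit or range.

## Robot

A 6-joint arm with a two-finger parallel gripper is mounted at the origin on the work surface. World frame = base frame: x ahead of the robot, y to its left, z up, the work surface at z = 0. Lengths are in m, angles in rad, forces in N, time in s.
With the tool pointing down it reaches from about 0.375 to 0.975 m from the base axis. Payload 3.8 kg.
Tool frame: the origin (TCP) lies at the very end of the fingers, on their centre line; the grasp point (between the pads) lies 19 mm behind it; z points along the fingers, y is the line along which they close (so a half turn about z gives the same grasp; the last joint's range is limited). The gripper opens to 85 mm and grips with 20 to 120 N. Pads are 22 mm wide; open, the fingers measure 114 mm over their backs; the gripper's body (76 mm by 85 mm) begins 54 mm behind the grasp point. The pads swing forward as they close: fully open they stand 13 mm farther back than shut.
Start: joints at [1.188, 0.264, 1.604, -0, 1.274, -0.037], TCP at [0.229, 0.635, 0.202] pointing down, gripper open.
Joint ranges: [-2.63, 2.63], [-0.94, 2.18], [0.31, 2.57], [-1.31, 4.45], [0, 2.66], [-2.55, 2.55]. Speed limits (rad/s): [2.57, 2.57, 3.14, 3.14, 3.14, 3.14].

## Interface

Orientations are given as a rotation vector (axis times angle).
In Python, from workcell import monitor, viewer, workorder gives the robot as it stands.
- The arm moves only by the tool jog_arm, never from a script. Its argument "commands" is a list of rows, each an object with "travel": the shift along the tool's x, y, z in mm, a list of three; "rot": the turn, a rotation vector about the tool's x, y, z in degrees, a list of three; "claw": the closure in counts, from 0 (fully open) to 255 (shut). A call has exactly 5 rows; each row shifts and turns the commanded pose from where the row before left it, along the tool's axes as they then stand; what a row does not reach is not made up. A row lasts 1/10 s, in which the tool goes at most 50 mm and 8.59 degrees, less where a joint would pass 70% of its speed; a pose out of reach is approached as far as the arm can. A call is refused whole if a number of a shift passes 50 or a number of a turn 8.59, either way. A call with a gripper value outside its range is refused whole. The fingers move at their own pace and stop on an object; "force" is the grip in N (left out, the last holds). Time passes only in rows, so rows that do not move let the fingers close, or fill a call up. It gives the time, the measured TCP pose, the force, the opening and the grip force at its end, in the units of the state.
- monitor.read_state(): the state, without advancing time (a new reading comes with each control period).
- viewer.read_camera(name): name is "side" or "top"; returns a dict with "color" (384x512x3 uint8, blue, green, red), "camera_matrix" (3x3 intrinsics, pixels), "k1" (the pictures are not rectified: a ray, as slopes to the right and down, at radius r is drawn at 1 + k1 r^2 times it, then the intrinsics apply), "R" (3x3) and "t" (3): a world point X has camera coordinates R X + t. Camera axes: x right, y down, z forward; pixel columns grow to the right and rows downward; lengths in m; the calibration is good to about 2 mm. A picture is of the moment at which its call begins. There is no depth.
- workorder.finish_job(): hands the job in; it is judged then, once.
The state is a dict: "time": time; "q": joint angles; "joint_vel": joint speeds; "joint_torque": joint torques, N m; "tool_pos": TCP position; "tcp_rot": TCP orientation; "wrist_force": force on the tool from outside, world axes, zero at the start; "torque": the same for the moment, N m; "width": opening from 0.0 (shut) to 1.0 (fully open); "grip_force": force on a finger pad.
Only numpy, scipy, OpenCV 4.12 (cv2) and the standard library are available. Lean on these libraries where they do the work, as an engineer would, in place of code of your own. Each camera call takes 0.05 s, during which the arm holds its last target. There are 200 camera calls.

## Working session

There is one attempt and no reset: what is moved stays moved. The work goes in short steps, Python scripts to look and compute and a tool call to move; the robot and the scene stay as the last step left them, time stands still between calls to the robot, and variables do not carry over. Pictures are saved under pics/ and viewed, at most 10 in all, crops included, and the job is handed in when it is done.

Besides the shell and the picture viewer there is one more tool, called in YAML: its name, and indented under it one key for each argument. jog_arm: Moves the arm, as the interface text tells. Its arguments: {"type":"object","properties":{"commands":{"type":"array","items":{"type":"object","properties":{"travel":{"type":"array","items":{"type":"number"}},"rot":{"type":"array","items":{"type":"number"}},"claw":{"type":"number"}}}},"force":{"type":"number"}},"required":["commands"]}

```bash
mkdir -p pics
cat > h.py <<'E'
import numpy as np, cv2
from scipy.spatial.transform import Rotation as Ro
from workcell import monitor, viewer, workorder
def cam(n,save=None):
    c=viewer.read_camera(n)
    if save: cv2.imwrite('pics/'+save,c['color'])
    return c
def ray(c,u,v):
    K=np.array(c['camera_matrix']);k=c['k1']
    d=np.array([(u-K[0,2])/K[0,0],(v-K[1,2])/K[1,1]]);s=d.copy()
    for _ in range(30): s=d/(1+k*(s@s))
    R=np.array(c['R']);t=np.array(c['t'])
    w=R.T@np.array([s[0],s[1],1]);return -R.T@t,w/np.linalg.norm(w)
def onz(c,u,v,z):
    o,w=ray(c,u,v);return o+w*(z-o[2])/w[2]
def proj(c,X):
    K=np.array(c['camera_matrix']);p=np.array(c['R'])@np.array(X)+np.array(c['t']);s=p[:2]/p[2]
    s=s*(1+c['k1']*(s@s));return K[:2,:2]@s+K[:2,2]
E
python3 - <<'E'
from h import *
a=cam('top','top0.png');b=cam('side','side0.png')
for c in(a,b):print(-np.array(c['R']).T@c['t'],c['k1'],c['camera_matrix'][0][0])
s=monitor.read_state();print(s)
E
```

```text
[ 0.36433777 -0.02098814  1.56359143] -0.03655263601628849 487.6536101782654
[ 0.49077708 -1.11893444  1.32343408] -0.029353700931470078 484.3699854615347
{'time': 0.1, 'q': array([ 1.18809872e+00,  2.64701183e-01,  1.60526426e+00, -2.20558188e-05,
        1.27372559e+00, -3.68910805e-02]), 'joint_vel': array([ 0.00111153, -0.00038264, -0.00187491,  0.00074408, -0.00020393,
       -0.00057356]), 'joint_torque': array([-8.79934269e-04, -5.16710222e+01, -3.68587804e+01, -9.05088041e-05,
        6.42567000e-03,  8.34669805e-06]), 'tool_pos': array([0.228521  , 0.63435082, 0.20125638]), 'tcp_rot': array([-0.54040722, -3.09433966,  0.00323032]), 'wrist_force': array([0.00212003, 0.13154863, 0.26949567]), 'torque': array([ 0.04184024, -0.02109369, -0.00271277]), 'grip_force': 0.0, 'width': 1.002696160631201}
```

View pics/top0.png

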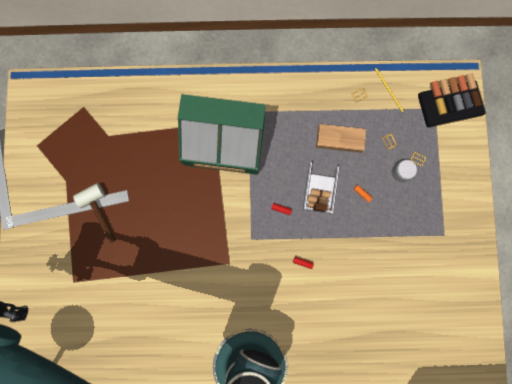

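View pics/side0.png

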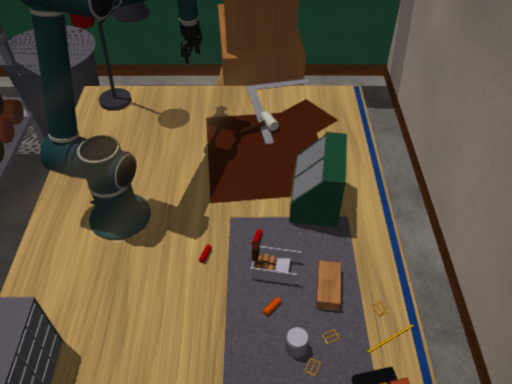

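Top view: tray about (321,190), with the grip at its lower end near (319,205). Hopper about (222,135), block (342,138), tin (405,170), mallet (97,200). The lookalikes are red bars at (282,209) and (303,263), an orange bar at (363,193), and a box of coloured bars at (455,97). The tray is the only one with three brown bars in it. I'll check it in a close crop.

Run:
```python
import cv2,numpy as np
a=cv2.imread('pics/top0.png');b=cv2.imread('pics/side0.png')
A=cv2.resize(a[150:225,290:355],None,fx=6,fy=6,interpolation=cv2.INTER_CUBIC)
B=cv2.resize(b[220:295,240:305],None,fx=6,fy=6,interpolation=cv2.INTER_CUBIC)
cv2.imwrite('pics/c1.png',np.hstack([A,B]))
A=cv2.resize(a[85:185,170:270],None,fx=4,fy=4,interpolation=cv2.INTER_CUBIC)
B=cv2.resize(b[125:225,270:370],None,fx=4,fy=4,interpolation=cv2.INTER_CUBIC)
cv2.imwrite('pics/c2.png',np.hstack([A,B]))
```

```text
(no output)
```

View pics/c1.png

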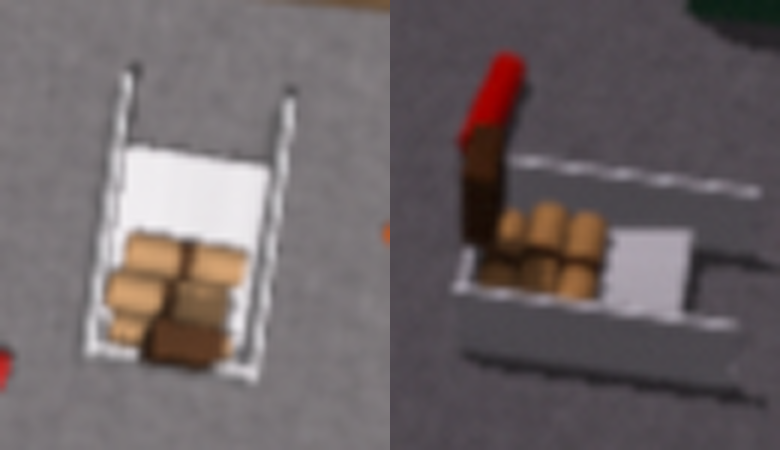

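View pics/c2.png

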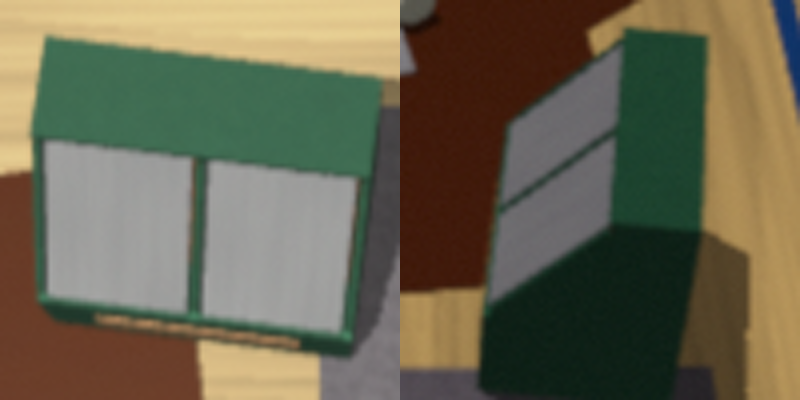

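The crops show the tray holding three plain brown toggles, with the grip at its back (the red bar behind it lies on the mat). The hopper's roof corners and front edge are clear.

```bash
cat >> h.py <<'E'
def crop(x,y,u0,v0,f): return u0+(x+.5)/f-.5, v0+(y+.5)/f-.5
def tri(c1,p1,c2,p2):
    o1,w1=ray(c1,*p1);o2,w2=ray(c2,*p2)
    s=np.linalg.lstsq(np.c_[w1,-w2],o2-o1,rcond=None)[0];a=o1+s[0]*w1;b=o2+s[1]*w2
    return (a+b)/2,np.linalg.norm(a-b)
E
python3 - <<'E'
from h import *
np.set_printoptions(precision=4,suppress=True)
a=cam('top');b=cam('side')
T=lambda x,y,z:onz(a,*crop(x,y,290,150,6),z)
S=lambda x,y,z:onz(b,*crop(x-390,y,240,220,6),z)
print('tray top view: BL,FL,BR,FR');P=[T(92,352,.058),T(129,72,.058),T(253,378,.058),T(290,95,.058)]
for p in P:print(p)
print('side BR? FR, FL');Q=[S(458,290,.058),S(737,324,.058),S(760,192,.058)]
for p in Q:print(p)
print('len',[np.linalg.norm(P[1]-P[0]),np.linalg.norm(P[3]-P[2]),np.linalg.norm(P[2]-P[0]),np.linalg.norm(P[3]-P[1])])
d=P[1]-P[0]+P[3]-P[2];print('yaw',np.degrees(np.arctan2(d[1],d[0])),np.mean(P,0))
print('grip tri',tri(a,crop(186,343,290,150,6),b,crop(486-390,138,240,220,6)), 'grip top topview z.12',T(186,342,.12),S(486,138,.12))
H=lambda x,y,z:onz(a,*crop(x,y,170,85,4),z)
G=lambda x,y,z:onz(b,*crop(x-400,y,270,125,4),z)
R=[H(46,38,.226),H(380,80,.226),H(36,135,.226),H(372,177,.226)]
print('roof BL BR FL FR');[print(p) for p in R]
print('side roof BL BR FL FR',G(706,37,.226),G(698,232,.226),G(624,30,.226),G(612,225,.226))
print('sill',H(42,300,.1),H(350,335,.1), 'side',G(488,305,.1))
print('tri FR',tri(a,crop(372,177,170,85,4),b,crop(212,225,270,125,4)))
d=R[0]-R[1]+R[2]-R[3];print('hopyaw',np.degrees(np.arctan2(-d[0],d[1])),np.mean(R,0))
E
```

```text
tray top view: BL,FL,BR,FR
[ 0.4804 -0.1805  0.058 ]
[ 0.6264 -0.2048  0.058 ]
[ 0.4652 -0.2631  0.058 ]
[ 0.6126 -0.2886  0.058 ]
side BR? FR, FL
[ 0.4695 -0.2652  0.058 ]
[ 0.6133 -0.2876  0.058 ]
[ 0.6306 -0.2043  0.058 ]
len [np.float64(0.14805288649244708), np.float64(0.14952041645732447), np.float64(0.08395727752565343), np.float64(0.08485270016037397)]
yaw -9.621812009249178 [ 0.5462 -0.2343  0.058 ]
grip tri (array([ 0.4815, -0.2194,  0.1271]), np.float64(0.00602500164164069)) grip top topview z.12 [ 0.4796 -0.2207  0.12  ] [ 0.4845 -0.2136  0.12  ]
roof BL BR FL FR
[0.799  0.1778 0.226 ]
[ 0.7633 -0.0587  0.226 ]
[0.7283 0.1848 0.226 ]
[ 0.6931 -0.0515  0.226 ]
side roof BL BR FL FR [0.8022 0.177  0.226 ] [ 0.7652 -0.0599  0.226 ] [0.7311 0.1866 0.226 ] [ 0.6977 -0.0518  0.226 ]
sill [0.6331 0.1993 0.1   ] [ 0.6014 -0.0349  0.1   ] side [ 0.6069 -0.0234  0.1   ]
tri FR (array([ 0.6957, -0.0514,  0.2249]), np.float64(0.004510572978587126))
hopyaw -8.52917153280433 [0.7459 0.0631 0.226 ]
```

```bash
cat >> h.py <<'E'
import json
def rz(a): return Ro.from_euler('z',a,degrees=True)
def ry(a): return Ro.from_euler('y',a,degrees=True)
HOP=(np.array([.698,.0705,0]),rz(-8.6))
ALPHA=20.
Z=np.array([np.sin(np.radians(ALPHA)),0,-np.cos(np.radians(ALPHA))]);Y=np.array([0,1.,0])
RT=Ro.from_matrix(np.c_[np.cross(Y,Z),Y,Z])       # tool in tray
PT=np.array([-.066,0,.090])+.019*Z                # tcp in tray
def tcp_of(tp,tR): return tp+tR.apply(PT), tR*RT
def tray_of(s):
    R=Ro.from_rotvec(s['tcp_rot'])*RT.inv(); return s['tool_pos']-R.apply(PT),R
def pour(side,sill,pitch,yaw=0):
    """tray pose with the sill at tray (x,z)=sill mm"""
    R=HOP[1]*rz(yaw)*ry(pitch); S=HOP[0]+HOP[1].apply([-.085,.059*side,.1])
    return S-R.apply([sill[0]/1e3,0,sill[1]/1e3]),R
def plan(way,claw,start=None):
    s=monitor.read_state();p,R=start or (s['tool_pos'],Ro.from_rotvec(s['tcp_rot']));rows=[]
    for tp,tR,n in way:
        p0,R0=p.copy(),R;dv=(R0.inv()*tR).as_rotvec()
        for i in range(1,n+1):
            gp=p0+(tp-p0)*i/n;gR=R0*Ro.from_rotvec(dv*i/n)
            t=np.round(R.inv().apply(gp-p)*1e3,0 if n>3 else 1);r=np.round(np.degrees((R.inv()*gR).as_rotvec()),1)
            rows.append(dict(travel=(t+0.).tolist(),rot=(r+0.).tolist(),claw=claw))
            p=p+R.apply(t/1e3);R=R*Ro.from_rotvec(np.radians(r))
    while len(rows)%5: rows.append(dict(travel=[0,0,0],rot=[0,0,0],claw=claw))
    for k in range(0,len(rows),5): print(json.dumps(rows[k:k+5]))
    print('end',p)
TRAY=(np.array([.5475,-.2335,0]),rz(-9.4))
E
python3 - <<'E'
from h import *
p,R=tcp_of(*TRAY);print(p)
z=R.apply([0,0,1])
plan([(np.array([.42,.2,.25]),None or Ro.from_rotvec(monitor.read_state()['tcp_rot']),12),(p-.1*z,R,13)],0)
E
```

```text
[ 0.48879736 -0.22378184  0.07214584]
[{"travel": [-27.0, -29.0, -4.0], "rot": [0.0, 0.0, 0.0], "claw": 0}, {"travel": [-28.0, -28.0, -4.0], "rot": [0.0, 0.0, 0.0], "claw": 0}, {"travel": [-27.0, -29.0, -4.0], "rot": [0.0, 0.0, 0.0], "claw": 0}, {"travel": [-27.0, -29.0, -4.0], "rot": [0.0, 0.0, 0.0], "claw": 0}, {"travel": [-27.0, -28.0, -4.0], "rot": [0.0, 0.0, 0.0], "claw": 0}]
[{"travel": [-28.0, -29.0, -4.0], "rot": [0.0, 0.0, 0.0], "claw": 0}, {"travel": [-27.0, -29.0, -4.0], "rot": [0.0, 0.0, 0.0], "claw": 0}, {"travel": [-27.0, -28.0, -4.0], "rot": [0.0, 0.0, 0.0], "claw": 0}, {"travel": [-28.0, -29.0, -4.0], "rot": [0.0, 0.0, 0.0], "claw": 0}, {"travel": [-27.0, -29.0, -4.0], "rot": [0.0, 0.0, 0.0], "claw": 0}]
[{"travel": [-27.0, -28.0, -4.0], "rot": [0.0, 0.0, 0.0], "claw": 0}, {"travel": [-27.0, -29.0, -4.0], "rot": [0.0, 0.0, 0.0], "claw": 0}, {"travel": [-13.0, -29.0, 7.0], "rot": [-0.1, -1.5, -0.8], "claw": 0}, {"travel": [-13.0, -30.0, 6.0], "rot": [-0.2, -1.6, -0.8], "claw": 0}, {"travel": [-13.0, -30.0, 7.0], "rot": [-0.1, -1.5, -0.8], "claw": 0}]
[{"travel": [-11.0, -30.0, 8.0], "rot": [-0.2, -1.5, -0.8], "claw": 0}, {"travel": [-11.0, -30.0, 7.0], "rot": [-0.1, -1.6, -0.8], "claw": 0}, {"travel": [-11.0, -30.0, 8.0], "rot": [-0.2, -1.5, -0.7], "claw": 0}, {"travel": [-10.0, -30.0, 8.0], "rot": [-0.1, -1.5, -0.8], "claw": 0}, {"travel": [-9.0, -31.0, 8.0], "rot": [-0.2, -1.6, -0.8], "claw": 0}]
[{"travel": [-8.0, -31.0, 8.0], "rot": [-0.1, -1.5, -0.8], "claw": 0}, {"travel": [-8.0, -30.0, 9.0], "rot": [-0.2, -1.6, -0.8], "claw": 0}, {"travel": [-8.0, -31.0, 8.0], "rot": [-0.1, -1.5, -0.8], "claw": 0}, {"travel": [-6.0, -32.0, 9.0], "rot": [-0.2, -1.5, -0.8], "claw": 0}, {"travel": [-6.0, -31.0, 8.0], "rot": [-0.1, -1.6, -0.8], "claw": 0}]
end [ 0.45480422 -0.21837318  0.16646534]
```

jog_arm:
  commands:
    - {"travel": [-27, -29, -4]}
    - {"travel": [-28, -28, -4]}
    - {"travel": [-27, -29, -4]}
    - {"travel": [-27, -29, -4]}
    - {"travel": [-27, -28, -4]}

```text
$.commands[0]: bad value
```

jog_arm:
  commands:
    - {"travel": [-28, -29, -4]}
    - {"travel": [-27, -29, -4]}
    - {"travel": [-27, -28, -4]}
    - {"travel": [-28, -29, -4]}
    - {"travel": [-27, -29, -4]}

```text
$.commands[0]: bad value
```

jog_arm:
  commands:
    - {"travel": [-27, -28, -4]}
    - {"travel": [-27, -29, -4]}
    - {"travel": [-13, -29, 7], "rot": [-0.1, -1.5, -0.8]}
    - {"travel": [-13, -30, 6], "rot": [-0.2, -1.6, -0.8]}
    - {"travel": [-13, -30, 7], "rot": [-0.1, -1.5, -0.8]}

```text
$.commands[0]: bad value
```

jog_arm:
  commands:
    - {"travel": [-11, -30, 8], "rot": [-0.2, -1.5, -0.8]}
    - {"travel": [-11, -30, 7], "rot": [-0.1, -1.6, -0.8]}
    - {"travel": [-11, -30, 8], "rot": [-0.2, -1.5, -0.7]}
    - {"travel": [-10, -30, 8], "rot": [-0.1, -1.5, -0.8]}
    - {"travel": [-9, -31, 8], "rot": [-0.2, -1.6, -0.8]}

```text
$.commands[0]: bad value
```

jog_arm:
  commands:
    - {"travel": [-8, -31, 8], "rot": [-0.1, -1.5, -0.8]}
    - {"travel": [-8, -30, 9], "rot": [-0.2, -1.6, -0.8]}
    - {"travel": [-8, -31, 8], "rot": [-0.1, -1.5, -0.8]}
    - {"travel": [-6, -32, 9], "rot": [-0.2, -1.5, -0.8]}
    - {"travel": [-6, -31, 8], "rot": [-0.1, -1.6, -0.8]}

```text
$.commands[0]: bad value
```

jog_arm:
  commands:
    - {"travel": [-27, -29, -4], "rot": [0, 0, 0], "claw": 0}
    - {"travel": [-28, -28, -4], "rot": [0, 0, 0], "claw": 0}
    - {"travel": [-27, -29, -4], "rot": [0, 0, 0], "claw": 0}
    - {"travel": [-27, -29, -4], "rot": [0, 0, 0], "claw": 0}
    - {"travel": [-27, -28, -4], "rot": [0, 0, 0], "claw": 0}

```text
time: 0.7
tool_pos: [0.3085, 0.4527, 0.2224]
tcp_rot: [0.54, 3.095, -0.001]
wrist_force: [0.1, 0.8, 0.3]
width: 0.999
grip_force: 0.0
```

jog_arm:
  commands:
    - {"travel": [-28, -29, -4], "rot": [0, 0, 0], "claw": 0}
    - {"travel": [-27, -29, -4], "rot": [0, 0, 0], "claw": 0}
    - {"travel": [-27, -28, -4], "rot": [0, 0, 0], "claw": 0}
    - {"travel": [-28, -29, -4], "rot": [0, 0, 0], "claw": 0}
    - {"travel": [-27, -29, -4], "rot": [0, 0, 0], "claw": 0}

```text
time: 1.2
tool_pos: [0.3886, 0.2709, 0.2426]
tcp_rot: [0.54, 3.095, 0.0]
wrist_force: [0.3, 0.4, 0.7]
width: 0.998
grip_force: 0.0
```

jog_arm:
  commands:
    - {"travel": [-27, -28, -4], "rot": [0, 0, 0], "claw": 0}
    - {"travel": [-27, -29, -4], "rot": [0, 0, 0], "claw": 0}
    - {"travel": [-13, -29, 7], "rot": [-0.1, -1.5, -0.8], "claw": 0}
    - {"travel": [-13, -30, 6], "rot": [-0.2, -1.6, -0.8], "claw": 0}
    - {"travel": [-13, -30, 7], "rot": [-0.1, -1.5, -0.8], "claw": 0}

```text
time: 1.7
tool_pos: [0.4282, 0.1022, 0.2312]
tcp_rot: [0.462, 3.025, -0.011]
wrist_force: [1.3, -0.7, 0.2]
width: 1.0
grip_force: 0.0
```

jog_arm:
  commands:
    - {"travel": [-11, -30, 8], "rot": [-0.2, -1.5, -0.8], "claw": 0}
    - {"travel": [-11, -30, 7], "rot": [-0.1, -1.6, -0.8], "claw": 0}
    - {"travel": [-11, -30, 8], "rot": [-0.2, -1.5, -0.7], "claw": 0}
    - {"travel": [-10, -30, 8], "rot": [-0.1, -1.5, -0.8], "claw": 0}
    - {"travel": [-9, -31, 8], "rot": [-0.2, -1.6, -0.8], "claw": 0}

```text
time: 2.2
tool_pos: [0.4416, -0.0581, 0.1982]
tcp_rot: [0.342, 2.905, -0.024]
wrist_force: [0.9, -0.2, -0.4]
width: 0.997
grip_force: 0.0
```

jog_arm:
  commands:
    - {"travel": [-8, -31, 8], "rot": [-0.1, -1.5, -0.8], "claw": 0}
    - {"travel": [-8, -30, 9], "rot": [-0.2, -1.6, -0.8], "claw": 0}
    - {"travel": [-8, -31, 8], "rot": [-0.1, -1.5, -0.8], "claw": 0}
    - {"travel": [-6, -32, 9], "rot": [-0.2, -1.5, -0.8], "claw": 0}
    - {"travel": [-6, -31, 8], "rot": [-0.1, -1.6, -0.8], "claw": 0}

```text
time: 2.7
tool_pos: [0.4546, -0.2192, 0.1661]
tcp_rot: [0.228, 2.782, -0.039]
wrist_force: [0.6, 0.4, -0.5]
width: 0.997
grip_force: 0.0
```

Run:
```python
from h import *
np.set_printoptions(precision=4,suppress=True)
s=monitor.read_state();print(s['time'],s['q'],s['tool_pos'])
p,R=tcp_of(*TRAY);z=R.apply([0,0,1])
print('err to pregrasp mm',R.inv().apply(p-.1*z-s['tool_pos'])*1e3,(Ro.from_rotvec(s['tcp_rot']).inv()*R).as_rotvec()*57.3)
a=cam('top');b=cam('side')
A=cv2.resize(a['color'][140:240,270:370],None,fx=4,fy=4,interpolation=cv2.INTER_CUBIC)
B=cv2.resize(b['color'][205:305,220:320],None,fx=4,fy=4,interpolation=cv2.INTER_CUBIC)
cv2.imwrite('pics/c3.png',np.hstack([A,B]))
plan([(p,R,5)],0)
```

```text
2.7 [-0.611  -0.273   2.2505  0.1997  0.855  -2.1257] [ 0.4546 -0.2192  0.1661]
err to pregrasp mm [-0.232   1.0902  0.0389] [0.0544 0.1393 0.0019]
[{"travel": [0.0, 1.0, 20.0], "rot": [0.0, 0.0, -0.1], "claw": 0}, {"travel": [0.0, 0.0, 20.0], "rot": [0.0, 0.0, 0.0], "claw": 0}, {"travel": [-1.0, 1.0, 20.0], "rot": [0.0, 0.0, -0.1], "claw": 0}, {"travel": [0.0, 0.0, 20.0], "rot": [0.0, 0.0, 0.0], "claw": 0}, {"travel": [0.0, 1.0, 19.0], "rot": [0.0, 0.0, -0.1], "claw": 0}]
end [ 0.4885 -0.2235  0.0724]
```

View pics/c3.png

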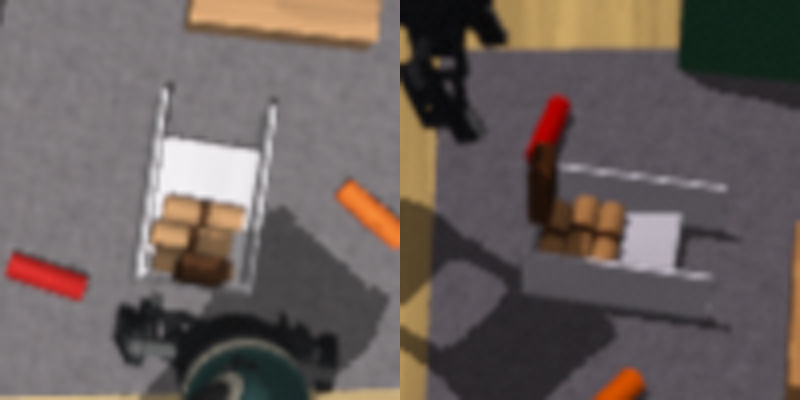

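Run:
```python
from h import *
np.set_printoptions(precision=1,suppress=True)
s=monitor.read_state();a=cam('top');b=cam('side');R=Ro.from_rotvec(s['tcp_rot'])
f=lambda c,X,u,v:((proj(c,X)-[u,v])*4)
for y in(-.057,0,.057):
    X=s['tool_pos']+R.apply([0,y,-.013]);print(y,f(a,X,270,140),f(b,X,220,205)+[400,0])
T=lambda q:TRAY[0]+TRAY[1].apply(q)
for q in([-.075,.018,.12],[-.075,-.018,.12],[-.057,.018,.12],[-.057,-.018,.12],[.075,.045,.058],[-.075,-.045,.058]):print(q,f(a,T(q),270,140),f(b,T(q),220,205)+[400,0])
```

```text
-0.057 [293.2 314. ] [480.5 172.2]
0 [213.9 302.2] [494.8 111.2]
0.057 [134.5 290.4] [508.4  53.4]
[-0.075, 0.018, 0.12] [179.4 271. ] [532.  139.9]
[-0.075, -0.018, 0.12] [227.5 278. ] [524.1 177.1]
[-0.057, 0.018, 0.12] [182.5 247.1] [554.8 142.8]
[-0.057, -0.018, 0.12] [230.5 254. ] [547.4 180.1]
[0.075, 0.045, 0.058] [159.8  83.4] [722.6 183.3]
[-0.075, -0.045, 0.058] [250.2 289.1] [519.4 252.2]
```

jog_arm:
  commands:
    - {"travel": [0, 1, 20], "rot": [0, 0, 0], "claw": 0}
    - {"travel": [0, 0, 20], "rot": [0, 0, 0], "claw": 0}
    - {"travel": [0, 0, 20], "rot": [0, 0, 0], "claw": 0}
    - {"travel": [0, 0, 20], "rot": [0, 0, 0], "claw": 0}
    - {"travel": [0, 0, 19], "rot": [0, 0, 0], "claw": 0}

```text
time: 3.4
tool_pos: [0.4895, -0.2207, 0.0731]
tcp_rot: [0.226, 2.783, -0.038]
wrist_force: [-0.5, -0.4, -0.4]
width: 1.001
grip_force: 0.0
```

jog_arm:
  commands:
    - {"travel": [0, 0, 0], "rot": [0, 0, 0], "claw": 255}
    - {"travel": [0, 0, 0], "rot": [0, 0, 0], "claw": 255}
    - {"travel": [0, 0, 0], "rot": [0, 0, 0], "claw": 255}
    - {"travel": [0, 0, 0], "rot": [0, 0, 0], "claw": 255}
    - {"travel": [0, 0, 0], "rot": [0, 0, 0], "claw": 255}
  force: 100

```text
time: 3.9
tool_pos: [0.4898, -0.2229, 0.0753]
tcp_rot: [0.229, 2.78, -0.04]
wrist_force: [-2.7, 0.2, 5.6]
width: 0.392
grip_force: 99.8
```

jog_arm:
  commands:
    - {"travel": [0, 0, 0], "rot": [0, 0, 0], "claw": 255}
    - {"travel": [0, 0, 0], "rot": [0, 0, 0], "claw": 255}
    - {"travel": [0, 0, 0], "rot": [0, 0, 0], "claw": 255}
    - {"travel": [0, 0, 0], "rot": [0, 0, 0], "claw": 255}
    - {"travel": [0, 0, 0], "rot": [0, 0, 0], "claw": 255}

```text
time: 4.4
tool_pos: [0.4897, -0.223, 0.0752]
tcp_rot: [0.229, 2.78, -0.04]
wrist_force: [-2.6, -0.2, 6.7]
width: 0.396
grip_force: 100.0
```

Run:
```python
from h import *
s=monitor.read_state();print(s['tool_pos'],s['wrist_force'],s['width'],s['grip_force'])
p,R=s['tool_pos'],Ro.from_rotvec(s['tcp_rot'])
plan([(p+[0,0,.13],R,15)],255)
```

```text
[ 0.48972715 -0.22298905  0.07523202] [-2.62329814 -0.16743692  6.66870239] 0.3955999327563201 99.95891690254211
[{"travel": [-3.0, 0.0, -8.0], "rot": [0.0, 0.0, 0.0], "claw": 255}, {"travel": [-3.0, 0.0, -8.0], "rot": [0.0, 0.0, 0.0], "claw": 255}, {"travel": [-3.0, 0.0, -8.0], "rot": [0.0, 0.0, 0.0], "claw": 255}, {"travel": [-3.0, 0.0, -9.0], "rot": [0.0, 0.0, 0.0], "claw": 255}, {"travel": [-3.0, 0.0, -8.0], "rot": [0.0, 0.0, 0.0], "claw": 255}]
[{"travel": [-3.0, 0.0, -8.0], "rot": [0.0, 0.0, 0.0], "claw": 255}, {"travel": [-3.0, 0.0, -8.0], "rot": [0.0, 0.0, 0.0], "claw": 255}, {"travel": [-3.0, 0.0, -8.0], "rot": [0.0, 0.0, 0.0], "claw": 255}, {"travel": [-3.0, 0.0, -8.0], "rot": [0.0, 0.0, 0.0], "claw": 255}, {"travel": [-3.0, 0.0, -8.0], "rot": [0.0, 0.0, 0.0], "claw": 255}]
[{"travel": [-3.0, 0.0, -8.0], "rot": [0.0, 0.0, 0.0], "claw": 255}, {"travel": [-3.0, 0.0, -9.0], "rot": [0.0, 0.0, 0.0], "claw": 255}, {"travel": [-3.0, 0.0, -8.0], "rot": [0.0, 0.0, 0.0], "claw": 255}, {"travel": [-3.0, 0.0, -8.0], "rot": [0.0, 0.0, 0.0], "claw": 255}, {"travel": [-3.0, 0.0, -8.0], "rot": [0.0, 0.0, 0.0], "claw": 255}]
end [ 0.48976653 -0.22308594  0.20526658]
```

jog_arm:
  commands:
    - {"travel": [-3, 0, -8], "rot": [0, 0, 0], "claw": 255}
    - {"travel": [-3, 0, -8], "rot": [0, 0, 0], "claw": 255}
    - {"travel": [-3, 0, -8], "rot": [0, 0, 0], "claw": 255}
    - {"travel": [-3, 0, -9], "rot": [0, 0, 0], "claw": 255}
    - {"travel": [-3, 0, -8], "rot": [0, 0, 0], "claw": 255}

```text
time: 4.9
tool_pos: [0.4886, -0.2223, 0.1177]
tcp_rot: [0.229, 2.783, -0.039]
wrist_force: [-0.4, 0.7, -4.0]
width: 0.393
grip_force: 99.9
```

jog_arm:
  commands:
    - {"travel": [-3, 0, -8], "rot": [0, 0, 0], "claw": 255}
    - {"travel": [-3, 0, -8], "rot": [0, 0, 0], "claw": 255}
    - {"travel": [-3, 0, -8], "rot": [0, 0, 0], "claw": 255}
    - {"travel": [-3, 0, -8], "rot": [0, 0, 0], "claw": 255}
    - {"travel": [-3, 0, -8], "rot": [0, 0, 0], "claw": 255}

```text
time: 5.4
tool_pos: [0.489, -0.2225, 0.1603]
tcp_rot: [0.229, 2.783, -0.039]
wrist_force: [-1.1, -0.5, -3.9]
width: 0.395
grip_force: 100.0
```

jog_arm:
  commands:
    - {"travel": [-3, 0, -8], "rot": [0, 0, 0], "claw": 255}
    - {"travel": [-3, 0, -9], "rot": [0, 0, 0], "claw": 255}
    - {"travel": [-3, 0, -8], "rot": [0, 0, 0], "claw": 255}
    - {"travel": [-3, 0, -8], "rot": [0, 0, 0], "claw": 255}
    - {"travel": [-3, 0, -8], "rot": [0, 0, 0], "claw": 255}

```text
time: 5.9
tool_pos: [0.4891, -0.2225, 0.2041]
tcp_rot: [0.229, 2.783, -0.039]
wrist_force: [0.4, -0.6, -4.7]
width: 0.391
grip_force: 99.9
```

Run:
```python
from h import *
np.set_printoptions(precision=4,suppress=True)
s=monitor.read_state();print(s['tool_pos'],s['wrist_force'],s['torque'],s['width'],s['q'])
tp,tR=tray_of(s);print('tray',tp,tR.as_euler('ZYX',degrees=True))
a=cam('top');b=cam('side')
A=cv2.resize(a['color'][130:230,280:380],None,fx=4,fy=4,interpolation=cv2.INTER_CUBIC)
B=cv2.resize(b['color'][150:250,230:330],None,fx=4,fy=4,interpolation=cv2.INTER_CUBIC)
cv2.imwrite('pics/c4.png',np.hstack([A,B]))
f=lambda c,X,u,v:((proj(c,X)-[u,v])*4)
for q in([.075,.045,.058],[.075,-.045,.058],[-.075,-.045,.058],[.075,-.045,.0],[-.075,-.045,.0]):
    X=tp+tR.apply(q);print(q,f(a,X,280,130),f(b,X,230,150)+[400,0])
```

```text
[ 0.4891 -0.2225  0.2041] [ 0.3936 -0.6163 -4.7284] [0.1057 0.5487 0.0123] 0.3906088117691799 [-0.5695 -0.2352  2.1494  0.1736  0.9114 -2.0608]
tray [ 0.5479 -0.2322  0.132 ] [-9.3942 -0.0646  0.0791]
[0.075, 0.045, 0.058] [138.8844  90.6748] [693.8582 298.1888]
[0.075, -0.045, 0.058] [263.3172 108.5208] [681.9047 394.0747]
[-0.075, -0.045, 0.058] [238.1562 315.4775] [477.0599 368.5449]
[0.075, -0.045, 0.0] [248.7527 122.6396] [677.1522 440.3556]
[-0.075, -0.045, 0.0] [224.3796 321.5116] [478.3846 415.1692]
```

View pics/c4.png

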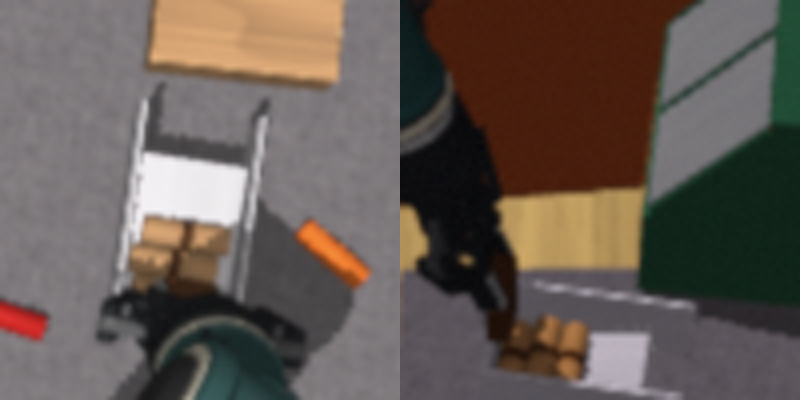

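The tray is lifted with all three toggles in it and sags only slightly, about 1–2°. I'll carry it, nose slightly up, to a point in front of the right flap.

Run:
```python
from h import *
t2,R2=pour(-1,(108,-15),-3)
n2=t2+R2.apply([.075,0,0])
t1=t2+np.array([0.0,-.2,0]);
w1=tcp_of(t1,R2);w2=tcp_of(t2,R2);print(w1[0],w2[0],n2)
plan([(*w1,8),(*w2,12)],255)
```

```text
[ 0.43523222 -0.14943103  0.17826005] [0.43523222 0.05056897 0.17826005] [0.57177267 0.02991917 0.11325236]
[{"travel": [9.0, 8.0, 0.0], "rot": [0.0, -0.3, -0.1], "claw": 255}, {"travel": [9.0, 8.0, 1.0], "rot": [-0.1, -0.4, -0.1], "claw": 255}, {"travel": [9.0, 8.0, 0.0], "rot": [0.0, -0.3, -0.1], "claw": 255}, {"travel": [9.0, 8.0, 0.0], "rot": [0.0, -0.4, -0.1], "claw": 255}, {"travel": [9.0, 8.0, 0.0], "rot": [-0.1, -0.3, -0.1], "claw": 255}]
[{"travel": [9.0, 8.0, 0.0], "rot": [0.0, -0.4, -0.1], "claw": 255}, {"travel": [8.0, 8.0, 0.0], "rot": [-0.1, -0.3, -0.1], "claw": 255}, {"travel": [9.0, 8.0, 0.0], "rot": [0.0, -0.4, 0.0], "claw": 255}, {"travel": [2.0, 17.0, -1.0], "rot": [0.0, 0.0, 0.0], "claw": 255}, {"travel": [3.0, 16.0, -1.0], "rot": [0.0, 0.0, 0.0], "claw": 255}]
[{"travel": [2.0, 17.0, -1.0], "rot": [0.0, 0.0, 0.0], "claw": 255}, {"travel": [2.0, 16.0, -1.0], "rot": [0.0, 0.0, 0.0], "claw": 255}, {"travel": [3.0, 17.0, -1.0], "rot": [0.0, 0.0, 0.0], "claw": 255}, {"travel": [2.0, 16.0, -1.0], "rot": [0.0, 0.0, 0.0], "claw": 255}, {"travel": [2.0, 17.0, -1.0], "rot": [0.0, 0.0, 0.0], "claw": 255}]
[{"travel": [3.0, 16.0, -1.0], "rot": [0.0, 0.0, 0.0], "claw": 255}, {"travel": [2.0, 17.0, -1.0], "rot": [0.0, 0.0, 0.0], "claw": 255}, {"travel": [2.0, 16.0, 0.0], "rot": [0.0, 0.0, 0.0], "claw": 255}, {"travel": [3.0, 17.0, -1.0], "rot": [0.0, 0.0, 0.0], "claw": 255}, {"travel": [2.0, 16.0, -1.0], "rot": [0.0, 0.0, 0.0], "claw": 255}]
end [0.43533787 0.0505463  0.17790521]
```

jog_arm:
  commands:
    - {"travel": [9, 8, 0], "rot": [0, -0.3, -0.1], "claw": 255}
    - {"travel": [9, 8, 1], "rot": [-0.1, -0.4, -0.1], "claw": 255}
    - {"travel": [9, 8, 0], "rot": [0, -0.3, -0.1], "claw": 255}
    - {"travel": [9, 8, 0], "rot": [0, -0.4, -0.1], "claw": 255}
    - {"travel": [9, 8, 0], "rot": [-0.1, -0.3, -0.1], "claw": 255}

```text
time: 6.5
tool_pos: [0.453, -0.1751, 0.1855]
tcp_rot: [0.213, 2.755, -0.038]
wrist_force: [-0.9, -0.1, -4.1]
width: 0.39
grip_force: 100.1
```

jog_arm:
  commands:
    - {"travel": [9, 8, 0], "rot": [0, -0.4, -0.1], "claw": 255}
    - {"travel": [8, 8, 0], "rot": [-0.1, -0.3, -0.1], "claw": 255}
    - {"travel": [9, 8, 0], "rot": [0, -0.4, 0], "claw": 255}
    - {"travel": [2, 17, -1], "rot": [0, 0, 0], "claw": 255}
    - {"travel": [3, 16, -1], "rot": [0, 0, 0], "claw": 255}

```text
time: 7.0
tool_pos: [0.4331, -0.1148, 0.1765]
tcp_rot: [0.208, 2.735, -0.039]
wrist_force: [0.8, -0.7, -3.9]
width: 0.39
grip_force: 100.4
```

jog_arm:
  commands:
    - {"travel": [2, 17, -1], "rot": [0, 0, 0], "claw": 255}
    - {"travel": [2, 16, -1], "rot": [0, 0, 0], "claw": 255}
    - {"travel": [3, 17, -1], "rot": [0, 0, 0], "claw": 255}
    - {"travel": [2, 16, -1], "rot": [0, 0, 0], "claw": 255}
    - {"travel": [2, 17, -1], "rot": [0, 0, 0], "claw": 255}

```text
time: 7.5
tool_pos: [0.4338, -0.0306, 0.1771]
tcp_rot: [0.208, 2.735, -0.038]
wrist_force: [0.1, 0.3, -5.2]
width: 0.392
grip_force: 100.4
```

jog_arm:
  commands:
    - {"travel": [3, 16, -1], "rot": [0, 0, 0], "claw": 255}
    - {"travel": [2, 17, -1], "rot": [0, 0, 0], "claw": 255}
    - {"travel": [2, 16, 0], "rot": [0, 0, 0], "claw": 255}
    - {"travel": [3, 17, -1], "rot": [0, 0, 0], "claw": 255}
    - {"travel": [2, 16, -1], "rot": [0, 0, 0], "claw": 255}

```text
time: 8.0
tool_pos: [0.4335, 0.0525, 0.1762]
tcp_rot: [0.207, 2.735, -0.038]
wrist_force: [0.4, -0.6, -5.0]
width: 0.392
grip_force: 100.4
```

```bash
cat > st.py <<'E'
from h import *
np.set_printoptions(precision=3,suppress=True)
def inhop(s):
    tp,tR=tray_of(s);H=HOP[1].inv()
    print('t',round(s['time'],2),'tray in hop mm',H.apply(tp-HOP[0])*1e3,'nose',H.apply(tp+tR.apply([.075,0,0])-HOP[0])*1e3,'rot',(H*tR).as_euler('ZYX',degrees=True),'F hop',H.apply(s['wrist_force']),'tq',s['torque'],'q',s['q'])
s=monitor.read_state();inhop(s)
E
cat > look.py <<'E'
import sys
from st import *
tp,tR=tray_of(s)
a=cam('top');b=cam('side')
A=cv2.resize(a['color'][100:200,170:270],None,fx=4,fy=4,interpolation=cv2.INTER_CUBIC)
B=cv2.resize(b['color'][125:225,240:340],None,fx=4,fy=4,interpolation=cv2.INTER_CUBIC)
cv2.imwrite('pics/'+sys.argv[1],np.hstack([A,B]))
f=lambda c,X,u,v:((proj(c,X)-[u,v])*4)
for q in([.075,.045,.058],[.075,-.045,.058],[-.075,-.045,.058],[.075,-.045,.0],[-.075,-.045,.0]):
    X=tp+tR.apply(q);print(q,f(a,X,170,100),f(b,X,240,125)+[400,0])
E
python3 look.py c5.png
```

```text
t 8.0 tray in hop mm [-195.834  -57.158  107.163] nose [-120.929  -57.215  110.923] rot [-0.043 -2.874  0.178] F hop [ 0.492 -0.515 -5.032] tq [0.155 0.628 0.008] q [ 0.165 -0.487  2.381 -0.155  0.871 -1.177]
[0.075, 0.045, 0.058] [195.469 299.039] [565.718 163.009]
[0.075, -0.045, 0.058] [318.885 315.173] [553.395 238.225]
[-0.075, -0.045, 0.058] [291.408 522.085] [375.013 225.802]
[0.075, -0.045, 0.0] [319.844 322.049] [554.883 285.717]
[-0.075, -0.045, 0.0] [293.467 520.793] [381.037 273.111]
```

View pics/c5.png

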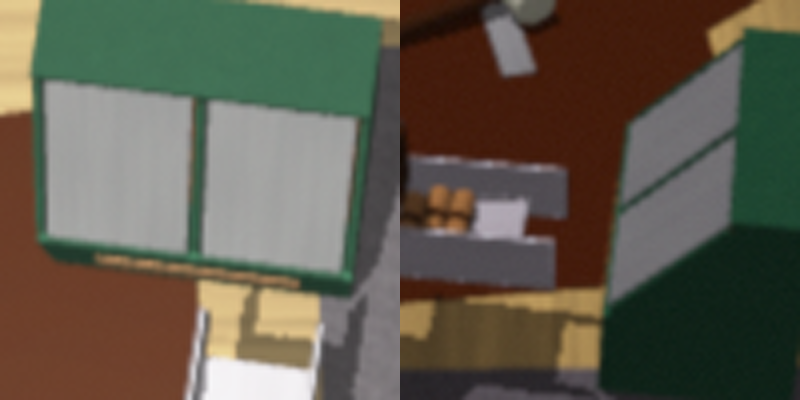

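The picture shows the tray level with the toggles in it and its nose at (205–320, 310), in front of the right flap (205–350, 265). I'll check that the two line up.

Run:
```python
from h import *
a=cam('top');b=cam('side')
f=lambda c,X,u,v:np.round((proj(c,HOP[0]+HOP[1].apply(X))-[u,v])*4,0)
for n,q in dict(sillR=[-.085,-.121,.1],sillL=[-.085,.121,.1],rflapBR=[-.081,-.112,.107],rflapBL=[-.081,-.006,.107],rflapTL=[.015,-.006,.222],rflapTR=[.015,-.112,.222],roofBR=[.085,-.121,.226],roofFR=[.015,-.121,.226]).items(): print(n,f(a,q,170,100),f(b,q,240,125)+[400,0])
c=a['color'];
for v in (176,178,180,182,185,190): # bright pixels of tray walls
    r=c[v,200:260].astype(int); print(v,[int(x) for x in r.sum(1)//3])
```

```text
sillR [351. 281.] [594. 315.]
sillL [ 36. 240.] [621. 122.]
rflapBR [340. 272.] [600. 302.]
rflapBL [201. 255.] [612. 214.]
rflapTL [209.  94.] [734. 129.]
rflapTR [358. 113.] [727. 219.]
roofBR [383.  18.] [815. 232.]
roofFR [370. 113.] [727. 223.]
176 [72, 72, 71, 71, 72, 72, 70, 71, 72, 71, 72, 72, 72, 70, 71, 71, 71, 72, 80, 131, 184, 175, 183, 183, 184, 184, 184, 183, 182, 173, 138, 111, 106, 110, 137, 178, 182, 182, 182, 181, 182, 182, 182, 181, 182, 182, 181, 180, 181, 166, 128, 119, 120, 121, 120, 121, 122, 114, 95, 79]
178 [72, 72, 72, 73, 72, 71, 71, 71, 73, 72, 72, 72, 73, 72, 72, 72, 72, 73, 92, 156, 200, 132, 163, 183, 184, 185, 184, 183, 182, 164, 114, 106, 109, 128, 166, 184, 185, 185, 185, 185, 185, 185, 185, 184, 183, 183, 184, 184, 183, 170, 133, 125, 124, 122, 123, 122, 111, 80, 73, 75]
180 [72, 72, 73, 72, 73, 72, 72, 72, 72, 72, 72, 72, 72, 72, 72, 73, 72, 77, 117, 167, 161, 111, 141, 172, 175, 175, 173, 174, 172, 154, 109, 100, 104, 130, 170, 174, 173, 173, 173, 172, 171, 170, 170, 170, 170, 169, 168, 169, 173, 170, 133, 125, 123, 122, 124, 123, 110, 76, 71, 73]
182 [71, 73, 73, 72, 73, 72, 72, 72, 72, 72, 72, 73, 72, 73, 73, 73, 72, 84, 143, 192, 121, 117, 163, 180, 183, 182, 182, 182, 180, 160, 114, 106, 109, 135, 174, 178, 178, 178, 178, 179, 179, 179, 181, 181, 181, 180, 180, 182, 198, 203, 131, 120, 118, 117, 118, 108, 79, 70, 69, 72]
185 [74, 73, 73, 73, 72, 73, 74, 73, 73, 73, 74, 74, 73, 73, 73, 73, 74, 95, 161, 199, 113, 133, 175, 179, 179, 178, 179, 179, 162, 113, 105, 104, 105, 104, 104, 103, 104, 103, 103, 104, 106, 106, 110, 110, 110, 110, 111, 129, 180, 202, 112, 96, 96, 104, 117, 108, 77, 71, 73, 94]
190 [73, 73, 74, 72, 73, 74, 73, 73, 73, 72, 73, 72, 74, 74, 72, 72, 85, 152, 204, 119, 132, 188, 239, 242, 240, 236, 236, 231, 227, 221, 215, 206, 190, 181, 160, 146, 146, 143, 131, 126, 124, 120, 116, 117, 115, 113, 117, 165, 206, 112, 79, 74, 72, 72, 74, 74, 75, 73, 77, 98]
```

Alignment is good to about 2 mm. Next I approach 40 mm, raise 5 mm, then feel for the flap.

jog_arm:
  commands:
    - {"travel": [-8, -0.3, 2], "rot": [0, 0, 0], "claw": 255}
    - {"travel": [-8, -0.3, 2], "rot": [0, 0, 0], "claw": 255}
    - {"travel": [-8, -0.3, 2], "rot": [0, 0, 0], "claw": 255}
    - {"travel": [-8, -0.3, 2], "rot": [0, 0, 0], "claw": 255}
    - {"travel": [-7, -0.3, 3], "rot": [0, 0, 0], "claw": 255}

```text
time: 8.7
tool_pos: [0.4748, 0.0432, 0.1817]
tcp_rot: [0.208, 2.735, -0.039]
wrist_force: [0.2, 0.5, -4.7]
width: 0.395
grip_force: 100.7
```

jog_arm:
  commands:
    - {"travel": [0, 0, 0], "rot": [0, 0, 0], "claw": 255}
    - {"travel": [0, 0, 0], "rot": [0, 0, 0], "claw": 255}
    - {"travel": [0, 0, 0], "rot": [0, 0, 0], "claw": 255}
    - {"travel": [0, 0, 0], "rot": [0, 0, 0], "claw": 255}
    - {"travel": [0, 0, 0], "rot": [0, 0, 0], "claw": 255}

```text
time: 9.2
tool_pos: [0.4734, 0.0439, 0.1813]
tcp_rot: [0.207, 2.735, -0.039]
wrist_force: [-0.4, -0.5, -4.8]
width: 0.395
grip_force: 100.8
```

jog_arm:
  commands:
    - {"travel": [-0.9, 0, 0.4], "rot": [0, 0, 0], "claw": 255}
    - {"travel": [-0.9, 0, 0.4], "rot": [0, 0, 0], "claw": 255}
    - {"travel": [-0.9, 0, 0.4], "rot": [0, 0, 0], "claw": 255}
    - {"travel": [-0.9, 0, 0.4], "rot": [0, 0, 0], "claw": 255}
    - {"travel": [0, 0, 0], "rot": [0, 0, 0], "claw": 255}

```text
time: 9.7
tool_pos: [0.4777, 0.0432, 0.1814]
tcp_rot: [0.207, 2.735, -0.039]
wrist_force: [0.1, 0.2, -4.6]
width: 0.395
grip_force: 100.7
```

```bash
python3 st.py
```

```text
t 9.7 tray in hop mm [-150.716  -59.898  112.284] nose [-75.81  -59.95  116.035] rot [-0.039 -2.867  0.105] F hop [ 0.03   0.157 -4.594] tq [0.108 0.591 0.003] q [ 0.118 -0.385  2.311 -0.137  0.834 -1.229]
```

jog_arm:
  commands:
    - {"travel": [-0.9, 0, 0.4], "rot": [0, 0, 0], "claw": 255}
    - {"travel": [-0.9, 0, 0.4], "rot": [0, 0, 0], "claw": 255}
    - {"travel": [-0.9, 0, 0.4], "rot": [0, 0, 0], "claw": 255}
    - {"travel": [-0.9, 0, 0.4], "rot": [0, 0, 0], "claw": 255}
    - {"travel": [0, 0, 0], "rot": [0, 0, 0], "claw": 255}

```text
time: 10.2
tool_pos: [0.4816, 0.0426, 0.1813]
tcp_rot: [0.207, 2.735, -0.039]
wrist_force: [0.9, -0.4, -4.3]
width: 0.392
grip_force: 100.8
```

jog_arm:
  commands:
    - {"travel": [-0.9, 0, 0.4], "rot": [0, 0, 0], "claw": 255}
    - {"travel": [-0.9, 0, 0.4], "rot": [0, 0, 0], "claw": 255}
    - {"travel": [-0.9, 0, 0.4], "rot": [0, 0, 0], "claw": 255}
    - {"travel": [0, 0, 0], "rot": [0, 0, 0], "claw": 255}
    - {"travel": [0, 0, 0], "rot": [0, 0, 0], "claw": 255}

```text
time: 10.7
tool_pos: [0.4842, 0.0421, 0.181]
tcp_rot: [0.207, 2.736, -0.039]
wrist_force: [-1.7, -0.8, -4.3]
width: 0.387
grip_force: 100.9
```

jog_arm:
  commands:
    - {"travel": [-0.9, 0, 0.4], "rot": [0, 0, 0], "claw": 255}
    - {"travel": [-0.9, 0, 0.4], "rot": [0, 0, 0], "claw": 255}
    - {"travel": [-0.9, 0, 0.4], "rot": [0, 0, 0], "claw": 255}
    - {"travel": [0, 0, 0], "rot": [0, 0, 0], "claw": 255}
    - {"travel": [0, 0, 0], "rot": [0, 0, 0], "claw": 255}

```text
time: 11.2
tool_pos: [0.4873, 0.0417, 0.1812]
tcp_rot: [0.207, 2.735, -0.039]
wrist_force: [-1.8, 0.3, -4.1]
width: 0.385
grip_force: 100.9
```

jog_arm:
  commands:
    - {"travel": [-0.9, 0, 0.4], "rot": [0, 0, 0], "claw": 255}
    - {"travel": [-0.9, 0, 0.4], "rot": [0, 0, 0], "claw": 255}
    - {"travel": [-0.9, 0, 0.4], "rot": [0, 0, 0], "claw": 255}
    - {"travel": [0, 0, 0], "rot": [0, 0, 0], "claw": 255}
    - {"travel": [0, 0, 0], "rot": [0, 0, 0], "claw": 255}

```text
time: 11.7
tool_pos: [0.4902, 0.0412, 0.1811]
tcp_rot: [0.207, 2.735, -0.039]
wrist_force: [-0.7, 0.9, -4.1]
width: 0.397
grip_force: 100.9
```

jog_arm:
  commands:
    - {"travel": [-0.9, 0, 0.4], "rot": [0, 0, 0], "claw": 255}
    - {"travel": [-0.9, 0, 0.4], "rot": [0, 0, 0], "claw": 255}
    - {"travel": [-0.9, 0, 0.4], "rot": [0, 0, 0], "claw": 255}
    - {"travel": [0, 0, 0], "rot": [0, 0, 0], "claw": 255}
    - {"travel": [0, 0, 0], "rot": [0, 0, 0], "claw": 255}

```text
time: 12.2
tool_pos: [0.493, 0.0408, 0.1809]
tcp_rot: [0.207, 2.736, -0.039]
wrist_force: [-2.5, 0.1, -3.9]
width: 0.393
grip_force: 101.0
```

```bash
python3 st.py
```

```text
t 12.2 tray in hop mm [-135.256  -59.93   111.809] nose [-60.348 -59.981 115.531] rot [-0.039 -2.844  0.102] F hop [-2.492 -0.258 -3.886] tq [0.278 1.026 0.062] q [ 0.106 -0.348  2.287 -0.133  0.82  -1.242]
```

jog_arm:
  commands:
    - {"travel": [-0.9, 0, 0.4], "rot": [0, 0, 0], "claw": 255}
    - {"travel": [-0.9, 0, 0.4], "rot": [0, 0, 0], "claw": 255}
    - {"travel": [-0.9, 0, 0.4], "rot": [0, 0, 0], "claw": 255}
    - {"travel": [0, 0, 0], "rot": [0, 0, 0], "claw": 255}
    - {"travel": [0, 0, 0], "rot": [0, 0, 0], "claw": 255}

```text
time: 12.7
tool_pos: [0.4946, 0.0403, 0.1807]
tcp_rot: [0.207, 2.739, -0.04]
wrist_force: [-11.2, -0.3, 1.4]
width: 0.391
grip_force: 102.1
```

```bash
python3 st.py
```

```text
t 12.7 tray in hop mm [-133.804  -60.216  111.377] nose [-58.886 -60.278 114.887] rot [-0.047 -2.683  0.068] F hop [-11.068  -1.965   1.405] tq [0.256 2.01  0.203] q [ 0.104 -0.342  2.283 -0.132  0.821 -1.244]
```

The right flap stopped dead after about 12 mm, with force rising to 11 N, so the right side is packed. I'll back off and go to the left flap.

jog_arm:
  commands:
    - {"travel": [5, 0, -2], "rot": [0, 0, 0], "claw": 255}
    - {"travel": [9, 0, -4], "rot": [0, 0, 0], "claw": 255}
    - {"travel": [9, 0, -4], "rot": [0, 0, 0], "claw": 255}
    - {"travel": [9, 0, -4], "rot": [0, 0, 0], "claw": 255}
    - {"travel": [9, 0, -4], "rot": [0, 0, 0], "claw": 255}

```text
time: 13.2
tool_pos: [0.4508, 0.0472, 0.1815]
tcp_rot: [0.207, 2.735, -0.039]
wrist_force: [0.5, 0.5, -3.8]
width: 0.394
grip_force: 100.8
```

jog_arm:
  commands:
    - {"travel": [0, 12, 0], "rot": [0, 0, 0], "claw": 255}
    - {"travel": [0, 12, 0], "rot": [0, 0, 0], "claw": 255}
    - {"travel": [0, 12, 0], "rot": [0, 0, 0], "claw": 255}
    - {"travel": [0, 12, 0], "rot": [0, 0, 0], "claw": 255}
    - {"travel": [0, 12, 0], "rot": [0, 0, 0], "claw": 255}

```text
time: 13.7
tool_pos: [0.4603, 0.107, 0.1819]
tcp_rot: [0.207, 2.735, -0.039]
wrist_force: [-0.0, 0.3, -4.5]
width: 0.391
grip_force: 100.8
```

jog_arm:
  commands:
    - {"travel": [0, 12, 0], "rot": [0, 0, 0], "claw": 255}
    - {"travel": [0, 12, 0], "rot": [0, 0, 0], "claw": 255}
    - {"travel": [0, 12, 0], "rot": [0, 0, 0], "claw": 255}
    - {"travel": [0, 12, 0], "rot": [0, 0, 0], "claw": 255}
    - {"travel": [0, 11, 0], "rot": [0, 0, 0], "claw": 255}

```text
time: 14.2
tool_pos: [0.4692, 0.1656, 0.182]
tcp_rot: [0.207, 2.735, -0.038]
wrist_force: [0.5, -0.1, -4.2]
width: 0.389
grip_force: 100.8
```

```bash
python3 look.py c6.png
```

```text
t 14.2 tray in hop mm [-177.336   59.959  112.983] nose [-102.431   59.938  116.769] rot [-0.016 -2.893  0.154] F hop [ 0.55  -0.027 -4.192] tq [0.086 0.625 0.031] q [ 0.455 -0.301  2.253 -0.29   0.875 -0.813]
[0.075, 0.045, 0.058] [ 38.004 251.997] [601.111  70.36 ]
[0.075, -0.045, 0.058] [161.207 267.998] [590.672 138.857]
[-0.075, -0.045, 0.058] [132.442 474.661] [419.653 128.085]
[0.075, -0.045, 0.0] [168.414 276.715] [591.201 186.778]
[-0.075, -0.045, 0.0] [140.855 475.235] [424.342 175.79 ]
```

View pics/c6.png

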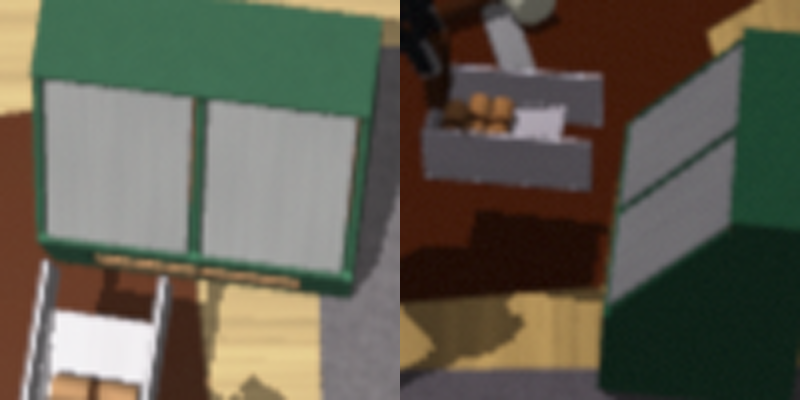

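Toggles are in, both flaps are shut, and the nose at (45–165, 268) faces the left flap. Pushing the left one.

jog_arm:
  commands:
    - {"travel": [-6, 0, 2.6], "rot": [0, 0, 0], "claw": 255}
    - {"travel": [-6, 0, 2.6], "rot": [0, 0, 0], "claw": 255}
    - {"travel": [-6, 0, 2.6], "rot": [0, 0, 0], "claw": 255}
    - {"travel": [-6, 0, 2.6], "rot": [0, 0, 0], "claw": 255}
    - {"travel": [-4, 0, 1.7], "rot": [0, 0, 0], "claw": 255}

```text
time: 14.8
tool_pos: [0.5006, 0.1596, 0.1816]
tcp_rot: [0.208, 2.735, -0.04]
wrist_force: [-1.3, -0.2, -3.6]
width: 0.39
grip_force: 101.0
```

jog_arm:
  commands:
    - {"travel": [-1.8, 0, 0.8], "rot": [0, 0, 0], "claw": 255}
    - {"travel": [-1.8, 0, 0.8], "rot": [0, 0, 0], "claw": 255}
    - {"travel": [-1.8, 0, 0.8], "rot": [0, 0, 0], "claw": 255}
    - {"travel": [-1.8, 0, 0.8], "rot": [0, 0, 0], "claw": 255}
    - {"travel": [-1.8, 0, 0.8], "rot": [0, 0, 0], "claw": 255}

```text
time: 15.3
tool_pos: [0.5094, 0.1587, 0.1812]
tcp_rot: [0.207, 2.736, -0.039]
wrist_force: [-1.4, -0.4, -3.5]
width: 0.388
grip_force: 101.1
```

jog_arm:
  commands:
    - {"travel": [-0.9, 0, 0.4], "rot": [0, 0, 0], "claw": 255}
    - {"travel": [-0.9, 0, 0.4], "rot": [0, 0, 0], "claw": 255}
    - {"travel": [-0.9, 0, 0.4], "rot": [0, 0, 0], "claw": 255}
    - {"travel": [-0.9, 0, 0.4], "rot": [0, 0, 0], "claw": 255}
    - {"travel": [-0.9, 0, 0.4], "rot": [0, 0, 0], "claw": 255}

```text
time: 15.8
tool_pos: [0.5144, 0.1579, 0.1813]
tcp_rot: [0.207, 2.736, -0.039]
wrist_force: [-1.9, 0.3, -4.2]
width: 0.394
grip_force: 101.0
```

```bash
python3 st.py
```

```text
t 15.8 tray in hop mm [-131.589   59.075  112.179] nose [-56.682  59.03  115.921] rot [-0.034 -2.86   0.101] F hop [-1.884  0.003 -4.231] tq [0.182 1.018 0.043] q [ 0.391 -0.217  2.191 -0.271  0.838 -0.881]
```

jog_arm:
  commands:
    - {"travel": [-0.9, 0, 0.4], "rot": [0, 0, 0], "claw": 255}
    - {"travel": [-0.9, 0, 0.4], "rot": [0, 0, 0], "claw": 255}
    - {"travel": [-0.9, 0, 0.4], "rot": [0, 0, 0], "claw": 255}
    - {"travel": [-0.9, 0, 0.4], "rot": [0, 0, 0], "claw": 255}
    - {"travel": [0, 0, 0], "rot": [0, 0, 0], "claw": 255}

```text
time: 16.3
tool_pos: [0.5184, 0.1573, 0.1812]
tcp_rot: [0.207, 2.735, -0.039]
wrist_force: [-2.1, -0.7, -5.5]
width: 0.394
grip_force: 101.1
```

Force is only 2.1 N and it follows, so the left flap gives. Continuing to nose ≈ −30.

jog_arm:
  commands:
    - {"travel": [-1.8, 0, 0.8], "rot": [0, 0, 0], "claw": 255}
    - {"travel": [-1.8, 0, 0.8], "rot": [0, 0, 0], "claw": 255}
    - {"travel": [-1.8, 0, 0.8], "rot": [0, 0, 0], "claw": 255}
    - {"travel": [-1.8, 0, 0.8], "rot": [0, 0, 0], "claw": 255}
    - {"travel": [-1.8, 0, 0.8], "rot": [0, 0, 0], "claw": 255}

```text
time: 16.8
tool_pos: [0.5281, 0.1558, 0.1809]
tcp_rot: [0.207, 2.736, -0.039]
wrist_force: [-1.7, 0.7, -4.2]
width: 0.391
grip_force: 101.0
```

jog_arm:
  commands:
    - {"travel": [-2.4, 0, 1], "rot": [0, 0, 0], "claw": 255}
    - {"travel": [-2.4, 0, 1], "rot": [0, 0, 0], "claw": 255}
    - {"travel": [-2.4, 0, 1], "rot": [0, 0, 0], "claw": 255}
    - {"travel": [-2.4, 0, 1], "rot": [0, 0, 0], "claw": 255}
    - {"travel": [-2.4, 0, 1], "rot": [0, 0, 0], "claw": 255}

```text
time: 17.3
tool_pos: [0.5409, 0.1538, 0.1809]
tcp_rot: [0.207, 2.736, -0.039]
wrist_force: [-2.0, 0.2, -4.8]
width: 0.392
grip_force: 101.0
```

jog_arm:
  commands:
    - {"travel": [0, 0, 0], "rot": [0, 0, 0], "claw": 255}
    - {"travel": [0, 0, 0], "rot": [0, 0, 0], "claw": 255}
    - {"travel": [0, 0, 0], "rot": [0, 0, 0], "claw": 255}
    - {"travel": [0, 0, 0], "rot": [0, 0, 0], "claw": 255}
    - {"travel": [0, 0, 0], "rot": [0, 0, 0], "claw": 255}

```text
time: 17.8
tool_pos: [0.5408, 0.1539, 0.1811]
tcp_rot: [0.207, 2.735, -0.039]
wrist_force: [-2.3, 0.2, -3.2]
width: 0.388
grip_force: 101.0
```

```bash
python3 st.py
python3 - <<'E'
from h import *
# sill passes at tray (x,z) for staged pitches; flap angle from front edge of cheeks
def info(sx,sz,p):
    th=np.radians(p);f=np.array([np.cos(th),-np.sin(th)]);u=np.array([np.sin(th),np.cos(th)])
    S=np.array([-85,100])
    P=lambda x,z:S+(x-sx)*f+(z-sz)*u
    ang=max(np.arctan2(100,120)-np.arctan2(15-q[0],220-q[1]) for q in (P(75,0),P(75,58)))
    print(p,(sx,sz),'flap',round(ang,2),'nose',P(75,0).round(),'top',P(75,58).round(),'floor end',P(42,25).round(),'handle',P(-66,90).round())
for a in [(20,-12,0),(20,-10,10),(20,-8,20),(18,-7,30),(16,-7,40),(15,-7,42)]: info(*a)
E
```

```text
t 17.8 tray in hop mm [-104.85    59.079  112.048] nose [-29.944  59.036 115.802] rot [-0.033 -2.869  0.104] F hop [-2.288 -0.155 -3.243] tq [0.179 1.122 0.054] q [ 0.359 -0.168  2.152 -0.26   0.821 -0.915]
0 (20, -12) flap 0.3 nose [-30. 112.] top [-30. 170.] floor end [-63. 137.] handle [-171.  202.]
10 (20, -10) flap 0.34 nose [-29. 100.] top [-19. 157.] floor end [-57. 131.] handle [-152.  213.]
20 (20, -8) flap 0.37 nose [-31.  89.] top [-11. 143.] floor end [-53. 123.] handle [-132.  222.]
30 (18, -7) flap 0.5 nose [-32.  78.] top [ -3. 128.] floor end [-48. 116.] handle [-109.  226.]
40 (16, -7) flap 0.57 nose [-35.  67.] top [  2. 112.] floor end [-45. 108.] handle [-85. 227.]
42 (15, -7) flap 0.59 nose [-36.  65.] top [  3. 108.] floor end [-44. 106.] handle [-80. 226.]
```

Run:
```python
from h import *
w=[(*tcp_of(*pour(1,(sx,sz),p)),n) for sx,sz,p,n in [(20,-11,8,5),(20,-9,20,5),(18,-8,31,5),(15,-8,42,5)]]
plan(w,255)
```

```text
[{"travel": [-4.0, 0.0, -1.0], "rot": [0.0, 2.2, 0.0], "claw": 255}, {"travel": [-4.0, 0.0, -1.0], "rot": [0.0, 2.1, 0.0], "claw": 255}, {"travel": [-3.0, 0.0, -2.0], "rot": [0.1, 2.2, 0.0], "claw": 255}, {"travel": [-4.0, 0.0, -1.0], "rot": [0.0, 2.2, 0.0], "claw": 255}, {"travel": [-4.0, 0.0, -2.0], "rot": [0.0, 2.2, -0.1], "claw": 255}]
[{"travel": [-4.0, 0.0, -1.0], "rot": [0.0, 2.4, 0.0], "claw": 255}, {"travel": [-5.0, 0.0, -1.0], "rot": [0.0, 2.4, 0.0], "claw": 255}, {"travel": [-4.0, 0.0, -2.0], "rot": [0.0, 2.4, 0.0], "claw": 255}, {"travel": [-4.0, 0.0, -1.0], "rot": [0.0, 2.4, 0.0], "claw": 255}, {"travel": [-4.0, 0.0, -2.0], "rot": [0.0, 2.4, 0.0], "claw": 255}]
[{"travel": [-4.0, 0.0, -1.0], "rot": [0.0, 2.2, 0.0], "claw": 255}, {"travel": [-5.0, 0.0, -1.0], "rot": [0.0, 2.2, 0.0], "claw": 255}, {"travel": [-4.0, 0.0, -2.0], "rot": [0.0, 2.2, 0.0], "claw": 255}, {"travel": [-4.0, 0.0, -1.0], "rot": [0.0, 2.2, 0.0], "claw": 255}, {"travel": [-4.0, 0.0, -2.0], "rot": [0.0, 2.2, 0.0], "claw": 255}]
[{"travel": [-5.0, 0.0, -1.0], "rot": [0.0, 2.2, 0.0], "claw": 255}, {"travel": [-4.0, 0.0, -1.0], "rot": [0.0, 2.2, 0.0], "claw": 255}, {"travel": [-5.0, 0.0, -2.0], "rot": [0.0, 2.2, 0.0], "claw": 255}, {"travel": [-4.0, 0.0, -1.0], "rot": [0.0, 2.2, 0.0], "claw": 255}, {"travel": [-5.0, 0.0, -2.0], "rot": [0.0, 2.2, 0.0], "claw": 255}]
end [0.62134795 0.14177019 0.20939392]
```

jog_arm:
  commands:
    - {"travel": [-4, 0, -1], "rot": [0, 2.2, 0], "claw": 255}
    - {"travel": [-4, 0, -1], "rot": [0, 2.2, 0], "claw": 255}
    - {"travel": [-3, 0, -2], "rot": [0, 2.2, 0], "claw": 255}
    - {"travel": [-4, 0, -1], "rot": [0, 2.2, 0], "claw": 255}
    - {"travel": [-4, 0, -2], "rot": [0, 2.2, 0], "claw": 255}

```text
time: 18.3
tool_pos: [0.5578, 0.1516, 0.195]
tcp_rot: [0.22, 2.925, -0.019]
wrist_force: [-1.4, -0.0, -3.0]
width: 0.387
grip_force: 101.1
```

jog_arm:
  commands:
    - {"travel": [-4, 0, -1], "rot": [0, 2.4, 0], "claw": 255}
    - {"travel": [-5, 0, -1], "rot": [0, 2.4, 0], "claw": 255}
    - {"travel": [-4, 0, -2], "rot": [0, 2.4, 0], "claw": 255}
    - {"travel": [-4, 0, -1], "rot": [0, 2.4, 0], "claw": 255}
    - {"travel": [-4, 0, -2], "rot": [0, 2.4, 0], "claw": 255}

```text
time: 18.8
tool_pos: [0.5778, 0.1484, 0.2042]
tcp_rot: [-0.236, -3.132, -0.003]
wrist_force: [-1.7, -0.1, -2.6]
width: 0.389
grip_force: 101.1
```

```bash
python3 st.py
```

```text
t 18.8 tray in hop mm [-99.386  59.193 116.053] nose [-28.936  59.226  90.329] rot [ 0.026 20.059  0.126] F hop [-1.667 -0.332 -2.614] tq [0.087 0.595 0.05 ] q [ 0.208  0.116  1.776  0.002  1.251 -1.213]
```

Tracking well; on to 42°.

jog_arm:
  commands:
    - {"travel": [-4, 0, -1], "rot": [0, 2.2, 0], "claw": 255}
    - {"travel": [-5, 0, -1], "rot": [0, 2.2, 0], "claw": 255}
    - {"travel": [-4, 0, -2], "rot": [0, 2.2, 0], "claw": 255}
    - {"travel": [-4, 0, -1], "rot": [0, 2.2, 0], "claw": 255}
    - {"travel": [-4, 0, -2], "rot": [0, 2.2, 0], "claw": 255}

```text
time: 19.3
tool_pos: [0.599, 0.1452, 0.2096]
tcp_rot: [-0.221, -2.941, -0.024]
wrist_force: [-2.6, -0.4, -1.6]
width: 0.39
grip_force: 101.2
```

jog_arm:
  commands:
    - {"travel": [-5, 0, -1], "rot": [0, 2.2, 0], "claw": 255}
    - {"travel": [-4, 0, -1], "rot": [0, 2.2, 0], "claw": 255}
    - {"travel": [-5, 0, -2], "rot": [0, 2.2, 0], "claw": 255}
    - {"travel": [-4, 0, -1], "rot": [0, 2.2, 0], "claw": 255}
    - {"travel": [-5, 0, -2], "rot": [0, 2.2, 0], "claw": 255}

```text
time: 19.8
tool_pos: [0.623, 0.1415, 0.2101]
tcp_rot: [-0.206, -2.751, -0.043]
wrist_force: [-2.0, 1.1, -0.9]
width: 0.395
grip_force: 101.2
```

jog_arm:
  commands:
    - {"travel": [0, 0, 0], "rot": [0, 0, 0], "claw": 255}
    - {"travel": [0, 0, 0], "rot": [0, 0, 0], "claw": 255}
    - {"travel": [0, 0, 0], "rot": [0, 0, 0], "claw": 255}
    - {"travel": [0, 0, 0], "rot": [0, 0, 0], "claw": 255}
    - {"travel": [0, 0, 0], "rot": [0, 0, 0], "claw": 255}

```text
time: 20.3
tool_pos: [0.6215, 0.1416, 0.2096]
tcp_rot: [-0.207, -2.75, -0.043]
wrist_force: [0.1, -0.4, -3.1]
width: 0.386
grip_force: 101.0
```

jog_arm:
  commands:
    - {"travel": [0, 0, 0], "rot": [0, 0, 0], "claw": 255}
    - {"travel": [0, 0, 0], "rot": [0, 0, 0], "claw": 255}
    - {"travel": [0, 0, 0], "rot": [0, 0, 0], "claw": 255}
    - {"travel": [0, 0, 0], "rot": [0, 0, 0], "claw": 255}
    - {"travel": [0, 0, 0], "rot": [0, 0, 0], "claw": 255}

```text
time: 20.8
tool_pos: [0.6215, 0.1416, 0.2095]
tcp_rot: [-0.207, -2.749, -0.043]
wrist_force: [-0.8, -0.4, -2.2]
width: 0.388
grip_force: 101.2
```

```bash
python3 look.py c7.png
```

```text
t 20.8 tray in hop mm [-90.547  59.06  116.057] nose [-34.916  59.122  65.755] rot [ 0.064 42.12   0.143] F hop [-0.759 -0.549 -2.173] tq [-0.106 -0.283  0.056] q [ 0.124  0.456  1.386  0.104  1.671 -1.306]
[0.075, 0.045, 0.058] [ 73.65  126.941] [716.46  136.901]
[0.075, -0.045, 0.058] [190.253 141.932] [710.316 206.123]
[-0.075, -0.045, 0.058] [157.675 262.818] [590.031 109.561]
[0.075, -0.045, 0.0] [187.228 202.64 ] [663.08  235.212]
[-0.075, -0.045, 0.0] [155.291 325.281] [543.417 141.76 ]
```

View pics/c7.png

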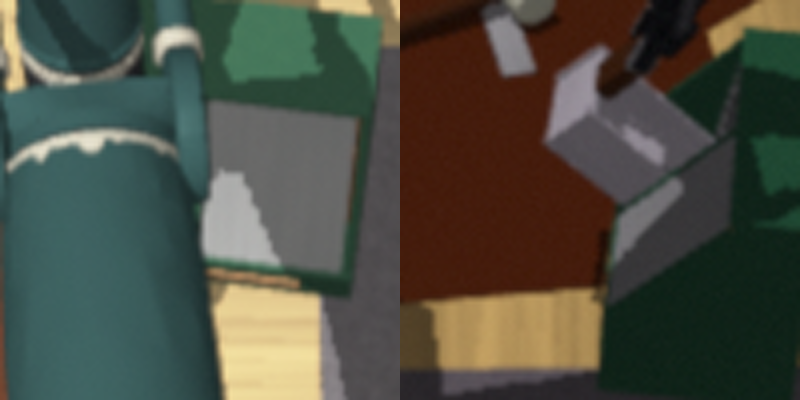

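The side view shows the tray tipped through the open left flap, with no toggles visible on its floor. A short jiggle will shake out anything hidden before I hold and withdraw.

jog_arm:
  commands:
    - {"travel": [6, 0, -2], "rot": [0, 0, 0], "claw": 255}
    - {"travel": [-6, 0, 2], "rot": [0, 0, 0], "claw": 255}
    - {"travel": [6, 0, -2], "rot": [0, 0, 0], "claw": 255}
    - {"travel": [-6, 0, 2], "rot": [0, 0, 0], "claw": 255}
    - {"travel": [0, 0, 0], "rot": [0, 0, 0], "claw": 255}

```text
time: 21.4
tool_pos: [0.6218, 0.1419, 0.2091]
tcp_rot: [-0.207, -2.749, -0.044]
wrist_force: [0.5, 0.6, 0.3]
width: 0.391
grip_force: 101.5
```

jog_arm:
  commands:
    - {"travel": [0, 0, 0], "rot": [0, 0, 0], "claw": 255}
    - {"travel": [0, 0, 0], "rot": [0, 0, 0], "claw": 255}
    - {"travel": [0, 0, 0], "rot": [0, 0, 0], "claw": 255}
    - {"travel": [0, 0, 0], "rot": [0, 0, 0], "claw": 255}
    - {"travel": [0, 0, 0], "rot": [0, 0, 0], "claw": 255}

```text
time: 21.9
tool_pos: [0.6215, 0.1418, 0.2091]
tcp_rot: [-0.207, -2.749, -0.044]
wrist_force: [0.7, 2.0, -1.6]
width: 0.394
grip_force: 101.3
```

```bash
python3 st.py
python3 - <<'E'
from h import *
for i in range(6): cam('side') if i<5 else 0; s=monitor.read_state();print(s['time'],s['wrist_force'].round(1))
c=cam('side')['color']
# brown/orange wood pixels within the tray/hopper mouth region
h=cv2.cvtColor(c,cv2.COLOR_BGR2HSV)[125:200,272:325]
m=((h[...,0]<20)&(h[...,1]>90)&(h[...,2]>110));print(m.sum(),np.argwhere(m)[:5])
w=[(*tcp_of(*pour(1,(sx,sz),p)),n) for sx,sz,p,n in [(18,-10,31,5),(25,-12,15,5),(35,-15,0,5),(125,-20,0,10)]]
plan(w,255)
E
```

```text
t 21.9 tray in hop mm [-90.518  59.311 115.644] nose [-34.889  59.391  65.34 ] rot [ 0.083 42.122  0.171] F hop [ 0.366  2.115 -1.632] tq [ 0.406 -0.495 -0.037] q [ 0.124  0.456  1.387  0.105  1.671 -1.306]
21.95 [ 0.7  2.1 -1.4]
22.0 [ 1.   2.2 -1.6]
22.05 [ 0.6  1.7 -1.5]
22.1 [ 1.6  0.7 -0.4]
22.15 [ 0.8  1.6 -1.3]
22.15 [ 0.8  1.6 -1.3]
89 [[ 3 52]
 [ 4 50]
 [ 4 51]
 [ 4 52]
 [ 5 48]]
[{"travel": [4.0, 0.0, 1.0], "rot": [0.0, -2.2, 0.0], "claw": 255}, {"travel": [5.0, 0.0, 2.0], "rot": [0.0, -2.3, 0.0], "claw": 255}, {"travel": [4.0, 0.0, 1.0], "rot": [0.1, -2.2, 0.0], "claw": 255}, {"travel": [5.0, 0.0, 1.0], "rot": [0.0, -2.2, 0.0], "claw": 255}, {"travel": [4.0, 0.0, 1.0], "rot": [0.0, -2.2, 0.0], "claw": 255}]
[{"travel": [7.0, 0.0, 3.0], "rot": [0.0, -3.2, 0.0], "claw": 255}, {"travel": [7.0, 0.0, 2.0], "rot": [0.0, -3.2, 0.0], "claw": 255}, {"travel": [7.0, 0.0, 2.0], "rot": [0.0, -3.2, 0.0], "claw": 255}, {"travel": [7.0, 0.0, 2.0], "rot": [0.0, -3.2, 0.0], "claw": 255}, {"travel": [7.0, 0.0, 1.0], "rot": [0.0, -3.2, 0.0], "claw": 255}]
[{"travel": [7.0, 0.0, 3.0], "rot": 
[... 310 characters left out ...]
: [8.0, 0.0, -4.0], "rot": [0.0, 0.0, 0.0], "claw": 255}, {"travel": [9.0, 0.0, -3.0], "rot": [0.0, 0.0, 0.0], "claw": 255}, {"travel": [8.0, 0.0, -4.0], "rot": [0.0, 0.0, 0.0], "claw": 255}, {"travel": [8.0, 0.0, -3.0], "rot": [0.0, 0.0, 0.0], "claw": 255}, {"travel": [8.0, 0.0, -4.0], "rot": [0.0, 0.0, 0.0], "claw": 255}]
[{"travel": [9.0, 0.0, -3.0], "rot": [0.0, 0.0, 0.0], "claw": 255}, {"travel": [8.0, 0.0, -4.0], "rot": [0.0, 0.0, 0.0], "claw": 255}, {"travel": [8.0, 0.0, -3.0], "rot": [0.0, 0.0, 0.0], "claw": 255}, {"travel": [8.0, 0.0, -4.0], "rot": [0.0, 0.0, 0.0], "claw": 255}, {"travel": [9.0, 0.0, -3.0], "rot": [0.0, 0.0, 0.0], "claw": 255}]
end [0.44016992 0.16922323 0.19155397]
```

There's a steady lateral force of about 2 N since the jiggle. I'll raise the tray 8 mm, with the flap still open, and feel again.

jog_arm:
  commands:
    - {"travel": [1, 0, -2.5], "rot": [0, 0, 0], "claw": 255}
    - {"travel": [1, 0, -2.5], "rot": [0, 0, 0], "claw": 255}
    - {"travel": [1, 0, -2.5], "rot": [0, 0, 0], "claw": 255}
    - {"travel": [0, 0, 0], "rot": [0, 0, 0], "claw": 255}
    - {"travel": [0, 0, 0], "rot": [0, 0, 0], "claw": 255}

```text
time: 22.7
tool_pos: [0.6206, 0.1412, 0.2169]
tcp_rot: [-0.207, -2.746, -0.042]
wrist_force: [-3.2, 0.8, -4.1]
width: 0.388
grip_force: 100.8
```

```bash
python3 st.py
python3 - <<'E'
from h import *
F=[]
for i in range(8): c=cam('side');s=monitor.read_state();F.append(np.r_[s['wrist_force'],s['torque']])
print(np.mean(F,0).round(2),np.std(F,0).round(2))
c=c['color'];b=cam('side')
tr=cv2.imread('pics/c7.png')[:,400:]
now=cv2.resize(c[125:225,240:340],None,fx=4,fy=4,interpolation=cv2.INTER_CUBIC)
d=cv2.absdiff(tr,now).sum(2)>60;print(d.sum(),np.argwhere(d).min(0),np.argwhere(d).max(0))
# wood-coloured pixels in the mouth triangle, hop-projected box
h=cv2.cvtColor(c,cv2.COLOR_BGR2HSV)
for v in range(140,185,4): print(v,[tuple(int(k) for k in c[v,u]) for u in range(300,330,4)])
E
```

```text
t 22.7 tray in hop mm [-91.526  58.423 123.489] nose [-36.008  58.424  73.064] rot [ 0.002 42.248  0.048] F hop [-3.248  0.352 -4.092] tq [-0.086  0.541  0.106] q [ 0.123  0.452  1.379  0.104  1.685 -1.304]
[-3.24 -0.5  -4.43 -0.2   0.53  0.12] [0.51 0.43 0.3  0.01 0.03 0.01]
4432 [ 4 19] [385 336]
140 [(17, 17, 16), (16, 30, 63), (11, 28, 67), (13, 28, 68), (24, 39, 56), (25, 35, 16), (40, 48, 31), (48, 71, 31)]
144 [(82, 79, 90), (12, 28, 67), (8, 26, 66), (29, 43, 33), (23, 34, 14), (22, 32, 14), (41, 43, 39), (25, 35, 15)]
148 [(82, 77, 80), (84, 80, 89), (28, 39, 20), (26, 35, 16), (24, 34, 14), (30, 37, 23), (36, 39, 34), (24, 36, 16)]
152 [(81, 76, 79), (83, 77, 81), (87, 81, 85), (31, 39, 23), (24, 34, 16), (57, 55, 55), (34, 38, 29), (24, 35, 16)]
156 [(86, 82, 85), (85, 79, 83), (83, 76, 82), (85, 80, 84), (38, 43, 31), (55, 52, 53), (30, 36, 23), (24, 35, 14)]
160 [(132, 124, 131), (123, 114, 121), (84, 78, 81), (83, 77, 82), (69, 66, 68), (37, 41, 33), (30, 37, 22), (42, 60, 25)]
164 [(84, 79, 83), (114, 107, 111), (77, 72, 75), (25, 34, 17), (51, 51, 49), (56, 55, 56), (29, 38, 22), (26, 37, 16)]
168 [(81, 77, 80), (82, 77, 80), (52, 60, 44), (55, 54, 54), (57, 54, 55), (55, 52, 54), (26, 35, 17), (22, 34, 14)]
172 [(75, 71, 73), (93, 93, 90), (114, 109, 112), (59, 57, 58), (56, 53, 54), (55, 53, 54), (24, 34, 15), (25, 35, 14)]
176 [(116, 113, 113), (116, 112, 115), (61, 59, 60), (56, 52, 55), (55, 53, 53), (55, 53, 54), (23, 34, 14), (25, 35, 15)]
180 [(117, 114, 116), (65, 63, 65), (56, 54, 55), (56, 54, 56), (57, 55, 56), (55, 54, 54), (26, 35, 17), (24, 34, 16)]
184 [(65, 62, 63), (57, 55, 55), (55, 54, 56), (57, 55, 56), (53, 53, 52), (23, 33, 16), (25, 35, 16), (24, 35, 14)]
```

At 42° the tray had been resting on the sill, and now it is clear of it with the flap load as expected. One more rocking shake while raised, then I'll withdraw level.

jog_arm:
  commands:
    - {"travel": [0, 0, 0], "rot": [0, -3, 0], "claw": 255}
    - {"travel": [0, 0, 0], "rot": [0, -3, 0], "claw": 255}
    - {"travel": [0, 0, 0], "rot": [0, 3, 0], "claw": 255}
    - {"travel": [0, 0, 0], "rot": [0, 3, 0], "claw": 255}
    - {"travel": [0, 0, 0], "rot": [0, 1, 0], "claw": 255}

```text
time: 23.65
tool_pos: [0.6222, 0.1419, 0.2175]
tcp_rot: [-0.205, -2.731, -0.046]
wrist_force: [-3.5, 1.2, -2.0]
width: 0.39
grip_force: 101.0
```

jog_arm:
  commands:
    - {"travel": [0, 0, 0], "rot": [0, 0, 0], "claw": 255}
    - {"travel": [0, 0, 0], "rot": [0, 0, 0], "claw": 255}
    - {"travel": [0, 0, 0], "rot": [0, 0, 0], "claw": 255}
    - {"travel": [0, 0, 0], "rot": [0, 0, 0], "claw": 255}
    - {"travel": [0, 0, 0], "rot": [0, 0, 0], "claw": 255}

```text
time: 24.15
tool_pos: [0.6213, 0.1419, 0.2174]
tcp_rot: [-0.205, -2.731, -0.045]
wrist_force: [-2.3, 0.6, -2.9]
width: 0.391
grip_force: 100.9
```

```bash
python3 st.py
python3 - <<'E'
from h import *
w=[(*tcp_of(*pour(1,(sx,sz),p)),n) for sx,sz,p,n in [(20,-12,25,5),(35,-14,2,7),(112,-18,-3,8)]]
plan(w,255)
E
```

```text
t 24.15 tray in hop mm [-92.443  59.274 124.107] nose [-37.701  59.368  72.84 ] rot [ 0.098 43.123  0.168] F hop [-2.389  0.292 -2.854] tq [0.25  0.377 0.13 ] q [ 0.122  0.464  1.365  0.109  1.701 -1.306]
[{"travel": [6.0, 0.0, 4.0], "rot": [0.0, -3.6, 0.0], "claw": 255}, {"travel": [6.0, 0.0, 4.0], "rot": [0.0, -3.6, 0.0], "claw": 255}, {"travel": [6.0, 0.0, 3.0], "rot": [0.1, -3.7, 0.0], "claw": 255}, {"travel": [7.0, 0.0, 3.0], "rot": [0.0, -3.6, 0.0], "claw": 255}, {"travel": [6.0, 0.0, 3.0], "rot": [0.0, -3.6, 0.0], "claw": 255}]
[{"travel": [8.0, 0.0, 4.0], "rot": [0.0, -3.3, 0.0], "claw": 255}, {"travel": [7.0, 0.0, 3.0], "rot": [0.0, -3.3, 0.0], "claw": 255}, {"travel": [8.0, 0.0, 2.0], "rot": [0.0, -3.3, 0.0], "claw": 255}, {"travel": [9.0, 0.0, 3.0], "rot": [0.0, -3.3, 0.0], "claw": 255}, {"travel": [8.0, 0.0, 1.0], "rot": [0.0, -3.2, 0.0], "claw": 255}]
[{"travel": [8.0, 0.0, 2.0], "rot": [0.0, -3.3, 0.0], "claw": 255}, {"travel": [8.0, 0.0, 0.0], "rot": [0.0, -3.3, 0.0], "claw": 255}, {"travel": [10.0, 0.0, -2.0], "rot": [0.0, -0.6, 0.0], "claw": 255}, {"travel": [11.0, 0.0, -3.0], "rot": [0.0, -0.7, 0.0], "claw": 255}, {"travel": [10.0, 0.0, -2.0], "rot": [0.0, -0.6, 0.0], "claw": 255}]
[{"travel": [11.0, 0.0, -3.0], "rot": [0.0, -0.6, 0.0], "claw": 255}, {"travel": [10.0, 0.0, -2.0], "rot": [0.0, -0.6, 0.0], "claw": 255}, {"travel": [10.0, 0.0, -3.0], "rot": [0.0, -0.7, 0.0], "claw": 255}, {"travel": [10.0, 0.0, -3.0], "rot": [0.0, -0.6, 0.0], "claw": 255}, {"travel": [11.0, 0.0, -3.0], "rot": [0.0, -0.6, 0.0], "claw": 255}]
end [0.44849379 0.16798832 0.18092057]
```

jog_arm:
  commands:
    - {"travel": [6, 0, 4], "rot": [0, -3.6, 0], "claw": 255}
    - {"travel": [6, 0, 4], "rot": [0, -3.6, 0], "claw": 255}
    - {"travel": [6, 0, 3], "rot": [0, -3.6, 0], "claw": 255}
    - {"travel": [7, 0, 3], "rot": [0, -3.6, 0], "claw": 255}
    - {"travel": [6, 0, 3], "rot": [0, -3.6, 0], "claw": 255}

```text
time: 24.65
tool_pos: [0.5861, 0.1467, 0.2094]
tcp_rot: [-0.23, -3.045, -0.012]
wrist_force: [-3.7, 0.9, -3.9]
width: 0.389
grip_force: 100.9
```

jog_arm:
  commands:
    - {"travel": [8, 0, 4], "rot": [0, -3.3, 0], "claw": 255}
    - {"travel": [7, 0, 3], "rot": [0, -3.3, 0], "claw": 255}
    - {"travel": [8, 0, 2], "rot": [0, -3.3, 0], "claw": 255}
    - {"travel": [9, 0, 3], "rot": [0, -3.3, 0], "claw": 255}
    - {"travel": [8, 0, 1], "rot": [0, -3.3, 0], "claw": 255}

```text
time: 25.15
tool_pos: [0.5469, 0.1526, 0.1953]
tcp_rot: [0.222, 2.934, -0.019]
wrist_force: [-2.5, 0.2, -3.9]
width: 0.391
grip_force: 101.0
```

jog_arm:
  commands:
    - {"travel": [8, 0, 2], "rot": [0, -3.3, 0], "claw": 255}
    - {"travel": [8, 0, 0], "rot": [0, -3.3, 0], "claw": 255}
    - {"travel": [10, 0, -2], "rot": [0, -0.6, 0], "claw": 255}
    - {"travel": [11, 0, -3], "rot": [0, -0.7, 0], "claw": 255}
    - {"travel": [10, 0, -2], "rot": [0, -0.6, 0], "claw": 255}

```text
time: 25.65
tool_pos: [0.5019, 0.1602, 0.1878]
tcp_rot: [0.211, 2.785, -0.033]
wrist_force: [-0.2, -0.4, -2.9]
width: 0.393
grip_force: 101.0
```

jog_arm:
  commands:
    - {"travel": [11, 0, -3], "rot": [0, -0.6, 0], "claw": 255}
    - {"travel": [10, 0, -2], "rot": [0, -0.6, 0], "claw": 255}
    - {"travel": [10, 0, -3], "rot": [0, -0.7, 0], "claw": 255}
    - {"travel": [10, 0, -3], "rot": [0, -0.6, 0], "claw": 255}
    - {"travel": [11, 0, -3], "rot": [0, -0.6, 0], "claw": 255}

```text
time: 26.15
tool_pos: [0.448, 0.168, 0.1808]
tcp_rot: [0.207, 2.733, -0.039]
wrist_force: [0.2, -0.2, -4.6]
width: 0.39
grip_force: 101.0
```

```bash
python3 st.py
python3 - <<'E'
from h import *
F=[]
for i in range(8): c=cam('side','side_out.png');s=monitor.read_state();F.append(np.r_[s['wrist_force'],s['torque']])
print(np.mean(F,0).round(2),np.std(F,0).round(2))
c=c['color'];a=cam('top','top_out.png')
# sample tray floor pixels in the side view, and both flaps in the two views
tp,tR=tray_of(s)
for x in (-.055,-.035,-.015,.005,.03):
  z=.006+(x+.068)*19/110+.005
  print(x,[tuple(int(k) for k in c['color' if 0 else slice(None)][int(round(q[1])),int(round(q[0]))]) for q in [proj(cam('side'),tp+tR.apply([x,y,z])) for y in (-.01,.01,.03)]])
E
```

```text
t 26.15 tray in hop mm [-198.567   59.156  111.9  ] nose [-123.671   59.091  115.834] rot [-0.05  -3.007  0.117] F hop [ 0.22  -0.196 -4.569] tq [0.102 0.574 0.003] q [ 0.49  -0.341  2.283 -0.303  0.893 -0.775]
[-0.63  0.12 -3.73  0.07  0.61  0.01] [0.74 0.44 0.78 0.02 0.11 0.04]
-0.055 [(82, 76, 80), (87, 80, 84), (94, 86, 91)]
-0.035 [(92, 85, 90), (172, 162, 170), (89, 83, 88)]
-0.015 [(119, 112, 118), (176, 165, 173), (84, 79, 83)]
0.005 [(140, 131, 138), (175, 164, 172), (93, 88, 91)]
0.03 [(170, 159, 168), (173, 163, 171), (109, 102, 108)]
```

The tray is empty, with only metal colours on its floor. I'll check both flaps numerically and plan the return to the tray's original spot.

Run:
```python
from h import *
for n,o,(r0,r1,c0,c1) in (('top_out.png','top0.png',(118,170,182,262)),('side_out.png','side0.png',(135,200,293,330))):
    a=cv2.imread('pics/'+n);b=cv2.imread('pics/'+o);d=cv2.absdiff(a,b).sum(2)[r0:r1,c0:c1]>60
    print(n,'changed',int(d.sum()),'of',d.size)
    h=cv2.cvtColor(a,cv2.COLOR_BGR2HSV);h0=cv2.cvtColor(b,cv2.COLOR_BGR2HSV)
a=cam('top')['color'];h=cv2.cvtColor(a,cv2.COLOR_BGR2HSV)
b=cv2.imread('pics/top0.png');print('top toggle px',b[192,315],cv2.cvtColor(b[192:193,315:316],cv2.COLOR_BGR2HSV))
s=monitor.read_state()
g=Ro.from_rotvec([.229,2.781,-.039])
plan([(np.array([.435,.04,.18]),g,5),(np.array([.435,-.14,.18]),g,7),(np.array([.4895,-.2235,.16]),g,5),(np.array([.4895,-.2235,.080]),g,8)],255)
```

```text
top_out.png changed 3 of 4160
side_out.png changed 0 of 2405
top toggle px [111 158 206] [[[ 15 118 206]]]
[{"travel": [-1.0, -26.0, 1.0], "rot": [0.1, 0.6, 0.1], "claw": 255}, {"travel": [-1.0, -25.0, 0.0], "rot": [0.0, 0.5, 0.2], "claw": 255}, {"travel": [-1.0, -26.0, 1.0], "rot": [0.1, 0.6, 0.1], "claw": 255}, {"travel": [-1.0, -26.0, 0.0], "rot": [0.1, 0.5, 0.2], "claw": 255}, {"travel": [-2.0, -26.0, 1.0], "rot": [0.0, 0.6, 0.1], "claw": 255}]
[{"travel": [-4.0, -25.0, 1.0], "rot": [0.0, 0.0, 0.0], "claw": 255}, {"travel": [-4.0, -26.0, 2.0], "rot": [0.0, 0.0, 0.0], "claw": 255}, {"travel": [-4.0, -25.0, 1.0], "rot": [0.0, 0.0, 0.0], "claw": 255}, {"travel": [-4.0, -25.0, 2.0], "rot": [0.0, 0.0, 0.0], "claw": 255}, {"travel": [-4.0, -26.0, 1.0], "rot": [0.0, 0.0, 0.0], "claw": 255}]
[{"travel": [-3.0, -25.0, 2.0], "rot": [0.0, 0.0, 0.0], "claw": 255}, {"travel": [-4.0, -25.0, 1.0], "rot": [0.0, 0.0, 0.0], "claw": 255}, {"travel": [-11.0, -15.0, 8.0], "rot": [0.0, 0.0, 0.0], "claw": 255}, {"travel": [-12.0, -14.0, 9.0], "rot": [0.0, 0.0, 0.0], "claw": 255}, {"travel": [-11.0, -15.0, 8.0], "rot": [0.0, 0.0, 0.0], "claw": 255}]
[{"travel": [-11.0, -15.0, 8.0], "rot": [0.0, 0.0, 0.0], "claw": 255}, {"travel": [-12.0, -15.0, 9.0], "rot": [0.0, 0.0, 0.0], "claw": 255}, {"travel": [3.0, 0.0, 9.0], "rot": [0.0, 0.0, 0.0], "claw": 255}, {"travel": [4.0, 0.0, 10.0], "rot": [0.0, 0.0, 0.0], "claw": 255}, {"travel": [3.0, 0.0, 9.0], "rot": [0.0, 0.0, 0.0], "claw": 255}]
[{"travel": [4.0, 0.0, 9.0], "rot": [0.0, 0.0, 0.0], "claw": 255}, {"travel": [3.0, 0.0, 10.0], "rot": [0.0, 0.0, 0.0], "claw": 255}, {"travel": [4.0, 0.0, 9.0], "rot": [0.0, 0.0, 0.0], "claw": 255}, {"travel": [3.0, 0.0, 10.0], "rot": [0.0, 0.0, 0.0], "claw": 255}, {"travel": [4.0, 0.0, 9.0], "rot": [0.0, 0.0, 0.0], "claw": 255}]
end [ 0.489363   -0.223745    0.07988785]
```

Both flaps look identical to the start, so they are shut. Returning the tray.

jog_arm:
  commands:
    - {"travel": [-1, -26, 1], "rot": [0, 0.6, 0.1], "claw": 255}
    - {"travel": [-1, -25, 0], "rot": [0.1, 0.5, 0.2], "claw": 255}
    - {"travel": [-1, -26, 1], "rot": [0.1, 0.6, 0.1], "claw": 255}
    - {"travel": [-1, -26, 0], "rot": [0.1, 0.5, 0.2], "claw": 255}
    - {"travel": [-2, -26, 1], "rot": [0, 0.6, 0.1], "claw": 255}

```text
time: 27.9
tool_pos: [0.4349, 0.0385, 0.1802]
tcp_rot: [0.228, 2.781, -0.039]
wrist_force: [-0.2, 0.1, -4.6]
width: 0.392
grip_force: 101.4
```

jog_arm:
  commands:
    - {"travel": [-4, -25, 1], "rot": [0, 0, 0], "claw": 255}
    - {"travel": [-4, -26, 2], "rot": [0, 0, 0], "claw": 255}
    - {"travel": [-4, -25, 1], "rot": [0, 0, 0], "claw": 255}
    - {"travel": [-4, -25, 2], "rot": [0, 0, 0], "claw": 255}
    - {"travel": [-4, -26, 1], "rot": [0, 0, 0], "claw": 255}

```text
time: 28.4
tool_pos: [0.4351, -0.0906, 0.1803]
tcp_rot: [0.228, 2.781, -0.04]
wrist_force: [0.8, -0.0, -3.7]
width: 0.396
grip_force: 101.4
```

jog_arm:
  commands:
    - {"travel": [-3, -25, 2], "rot": [0, 0, 0], "claw": 255}
    - {"travel": [-4, -25, 1], "rot": [0, 0, 0], "claw": 255}
    - {"travel": [-11, -15, 8], "rot": [0, 0, 0], "claw": 255}
    - {"travel": [-12, -14, 9], "rot": [0, 0, 0], "claw": 255}
    - {"travel": [-11, -15, 8], "rot": [0, 0, 0], "claw": 255}

```text
time: 28.9
tool_pos: [0.4676, -0.1912, 0.1678]
tcp_rot: [0.229, 2.781, -0.04]
wrist_force: [0.0, 0.8, -3.3]
width: 0.39
grip_force: 101.5
```

jog_arm:
  commands:
    - {"travel": [-11, -15, 8], "rot": [0, 0, 0], "claw": 255}
    - {"travel": [-12, -15, 9], "rot": [0, 0, 0], "claw": 255}
    - {"travel": [3, 0, 9], "rot": [0, 0, 0], "claw": 255}
    - {"travel": [4, 0, 10], "rot": [0, 0, 0], "claw": 255}
    - {"travel": [3, 0, 9], "rot": [0, 0, 0], "claw": 255}

```text
time: 29.4
tool_pos: [0.4889, -0.2231, 0.1284]
tcp_rot: [0.228, 2.783, -0.037]
wrist_force: [-0.3, -0.3, -4.0]
width: 0.388
grip_force: 101.5
```

jog_arm:
  commands:
    - {"travel": [4, 0, 9], "rot": [0, 0, 0], "claw": 255}
    - {"travel": [3, 0, 10], "rot": [0, 0, 0], "claw": 255}
    - {"travel": [4, 0, 9], "rot": [0, 0, 0], "claw": 255}
    - {"travel": [2, 0, 6], "rot": [0, 0, 0], "claw": 255}
    - {"travel": [2, 0, 5], "rot": [0, 0, 0], "claw": 255}

```text
time: 29.9
tool_pos: [0.4893, -0.2236, 0.0876]
tcp_rot: [0.229, 2.781, -0.038]
wrist_force: [0.3, -0.6, -3.0]
width: 0.391
grip_force: 101.5
```

Run:
```python
from h import *
s=monitor.read_state();print(s['tool_pos'],s['tcp_rot'],s['wrist_force'],s['torque']);tp,tR=tray_of(s);print(tp,tR.as_euler('ZYX',degrees=True))
```

```text
[ 0.48927031 -0.22359085  0.08763833] [ 0.22869791  2.78149051 -0.03829485] [ 0.27678924 -0.60252144 -3.01771014] [ 0.09519096  0.5560934  -0.0167567 ]
[ 0.5481685  -0.23320681  0.01563832] [-9.38450481 -0.14012503  0.09262327]
```

jog_arm:
  commands:
    - {"travel": [0.7, 0, 1.9], "rot": [0, 0, 0], "claw": 255}
    - {"travel": [0.7, 0, 1.9], "rot": [0, 0, 0], "claw": 255}
    - {"travel": [0.7, 0, 1.9], "rot": [0, 0, 0], "claw": 255}
    - {"travel": [0.7, 0, 1.9], "rot": [0, 0, 0], "claw": 255}
    - {"travel": [0, 0, 0], "rot": [0, 0, 0], "claw": 255}

```text
time: 30.4
tool_pos: [0.4893, -0.2238, 0.0801]
tcp_rot: [0.229, 2.781, -0.039]
wrist_force: [-0.9, 0.4, -2.8]
width: 0.392
grip_force: 101.5
```

jog_arm:
  commands:
    - {"travel": [0.3, 0, 0.9], "rot": [0, 0, 0], "claw": 255}
    - {"travel": [0.3, 0, 0.9], "rot": [0, 0, 0], "claw": 255}
    - {"travel": [0, 0, 0], "rot": [0, 0, 0], "claw": 255}
    - {"travel": [0, 0, 0], "rot": [0, 0, 0], "claw": 255}
    - {"travel": [0, 0, 0], "rot": [0, 0, 0], "claw": 255}

```text
time: 30.9
tool_pos: [0.4895, -0.2238, 0.0784]
tcp_rot: [0.229, 2.781, -0.039]
wrist_force: [-0.1, -0.3, -3.2]
width: 0.391
grip_force: 101.5
```

jog_arm:
  commands:
    - {"travel": [0.3, 0, 0.9], "rot": [0, 0, 0], "claw": 255}
    - {"travel": [0.3, 0, 0.9], "rot": [0, 0, 0], "claw": 255}
    - {"travel": [0, 0, 0], "rot": [0, 0, 0], "claw": 255}
    - {"travel": [0, 0, 0], "rot": [0, 0, 0], "claw": 255}
    - {"travel": [0, 0, 0], "rot": [0, 0, 0], "claw": 255}

```text
time: 31.4
tool_pos: [0.4896, -0.2238, 0.0765]
tcp_rot: [0.229, 2.781, -0.039]
wrist_force: [-0.1, -0.7, -3.8]
width: 0.391
grip_force: 101.5
```

jog_arm:
  commands:
    - {"travel": [0.3, 0, 0.9], "rot": [0, 0, 0], "claw": 255}
    - {"travel": [0, 0, 0], "rot": [0, 0, 0], "claw": 255}
    - {"travel": [0, 0, 0], "rot": [0, 0, 0], "claw": 255}
    - {"travel": [0, 0, 0], "rot": [0, 0, 0], "claw": 255}
    - {"travel": [0, 0, 0], "rot": [0, 0, 0], "claw": 255}

```text
time: 31.9
tool_pos: [0.4897, -0.2239, 0.0757]
tcp_rot: [0.229, 2.781, -0.039]
wrist_force: [1.7, 0.6, -2.7]
width: 0.392
grip_force: 101.7
```

jog_arm:
  commands:
    - {"travel": [0.3, 0, 0.8], "rot": [0, 0, 0], "claw": 255}
    - {"travel": [0, 0, 0], "rot": [0, 0, 0], "claw": 255}
    - {"travel": [0, 0, 0], "rot": [0, 0, 0], "claw": 255}
    - {"travel": [0, 0, 0], "rot": [0, 0, 0], "claw": 255}
    - {"travel": [0, 0, 0], "rot": [0, 0, 0], "claw": 255}
  force: 40

```text
time: 32.4
tool_pos: [0.49, -0.2242, 0.0753]
tcp_rot: [0.229, 2.78, -0.039]
wrist_force: [-4.6, -0.7, 5.0]
width: 0.393
grip_force: 102.7
```

jog_arm:
  commands:
    - {"travel": [0, 0, 0], "rot": [0, 0, 0], "claw": 140}
    - {"travel": [0, 0, 0], "rot": [0, 0, 0], "claw": 120}
    - {"travel": [0, 0, 0], "rot": [0, 0, 0], "claw": 80}
    - {"travel": [0, 0, 0], "rot": [0, 0, 0], "claw": 0}
    - {"travel": [0, 0, 0], "rot": [0, 0, 0], "claw": 0}
  force: 20

```text
time: 32.9
tool_pos: [0.4896, -0.2238, 0.0746]
tcp_rot: [0.229, 2.781, -0.039]
wrist_force: [0.8, 0.2, 0.2]
width: 0.987
grip_force: 0.0
```

jog_arm:
  commands:
    - {"travel": [0, 0, 0], "rot": [0, 0, 0], "claw": 0}
    - {"travel": [0, 0, 0], "rot": [0, 0, 0], "claw": 0}
    - {"travel": [0, 0, 0], "rot": [0, 0, 0], "claw": 0}
    - {"travel": [0, 0, 0], "rot": [0, 0, 0], "claw": 0}
    - {"travel": [0, 0, 0], "rot": [0, 0, 0], "claw": 0}

```text
time: 33.4
tool_pos: [0.4895, -0.2238, 0.0747]
tcp_rot: [0.229, 2.781, -0.039]
wrist_force: [0.6, 0.2, 0.2]
width: 1.002
grip_force: 0.0
```

Released. I'll retreat along the tool axis and take a final look.

jog_arm:
  commands:
    - {"travel": [0, 0, -20], "rot": [0, 0, 0], "claw": 0}
    - {"travel": [0, 0, -25], "rot": [0, 0, 0], "claw": 0}
    - {"travel": [0, 0, -25], "rot": [0, 0, 0], "claw": 0}
    - {"travel": [0, 0, -25], "rot": [0, 0, 0], "claw": 0}
    - {"travel": [0, 0, -15], "rot": [0, 0, 0], "claw": 0}

```text
time: 33.9
tool_pos: [0.4524, -0.2182, 0.1803]
tcp_rot: [0.228, 2.779, -0.041]
wrist_force: [1.0, 0.5, -0.1]
width: 1.002
grip_force: 0.0
```

jog_arm:
  commands:
    - {"travel": [0, 0, 0], "rot": [0, 0, 0], "claw": 0}
    - {"travel": [0, 0, 0], "rot": [0, 0, 0], "claw": 0}
    - {"travel": [0, 0, 0], "rot": [0, 0, 0], "claw": 0}
    - {"travel": [0, 0, 0], "rot": [0, 0, 0], "claw": 0}
    - {"travel": [0, 0, 0], "rot": [0, 0, 0], "claw": 0}

```text
time: 34.4
tool_pos: [0.4517, -0.2173, 0.1766]
tcp_rot: [0.229, 2.783, -0.037]
wrist_force: [0.8, -1.0, -0.4]
width: 0.998
grip_force: 0.0
```

Run:
```python
from h import *
a=cam('top')['color'];b=cam('side')['color']
z=lambda i:cv2.resize(i,None,fx=2.2,fy=2.2,interpolation=cv2.INTER_CUBIC)
cv2.imwrite('pics/fin.png',np.hstack([z(a[80:240,170:350]),z(b[120:280,210:390])])[:, :800])
```

```text
(no output)
```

View pics/fin.png

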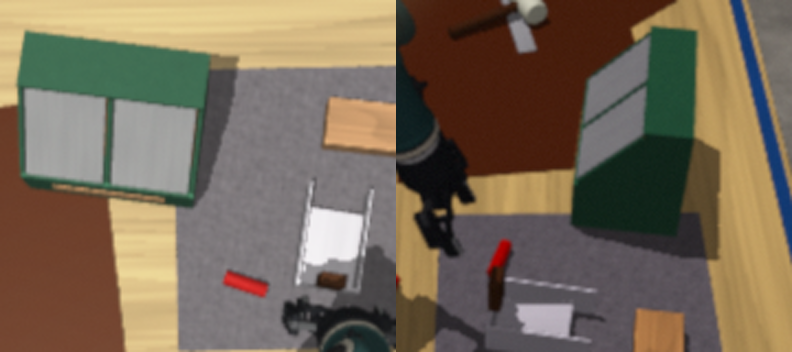

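The empty tray stands upright at (335,235) with the gripper clear of it, and both flaps are shut. No toggles are loose anywhere in view.

```bash
python3 -c "
from workcell import workorder
print(workorder.finish_job())"
```

```text
the job is handed in; nothing more can be done
None
```

The job is handed in, with no verdict returned: the right flap stopped dead, so I tipped the toggles in through the left one; by the last pictures the tray stands empty and released, both flaps are shut and no toggle lies loose, though I could not see the toggles inside the hopper.

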